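# Start a specimen clamp's crank screw in its thread and keep hold

### The arm

A 6-joint arm with a two-finger parallel gripper is mounted at the origin on the work surface. World frame = base frame: x ahead of the robot, y to its left, z up, the work surface at z = 0. Lengths are in m, angles in rad, forces in N, time in s.
With the tool pointing down it reaches from about 0.425 to 0.95 m from the base axis. Payload 14.7 kg.
Tool frame: the origin (TCP) lies on the centre line of the jaws, within the pads' length; the fingertips stand 22 mm ahead of it and the grasp point (between the pads) lies 3 mm ahead of it; y points along the fingers, z is the direction in which the jaws open and shut, and the axes are right-handed (so a half turn about y gives the same grasp; the last joint's range is limited). The gripper opens to 85 mm and grips with 20 to 120 N. Pads are 22 mm wide; open, the fingers measure 114 mm over their backs; the gripper's body (76 mm by 85 mm) begins 54 mm behind the grasp point. The pads swing forward as they close: fully open they stand 13 mm farther back than shut.
Start: joints at [-1.315, 0.48, 1.596, -0, 1.065, -0.047], TCP at [0.194, -0.62, 0.253] pointing down, gripper open.
Joint ranges: [-2.75, 2.75], [-0.82, 2.05], [0.23, 2.67], [-1.56, 4.7], [0.09, 2.69], [-2.92, 2.92]. Speed limits (rad/s): [1.89, 1.89, 2.39, 3.01, 3.01, 3.01].

### API

Orientations are given as a unit quaternion [x, y, z, w].
In Python, from plant import r, imaging gives the robot as it stands. The module is installed in compiled form; this text tells all that it offers.
- The arm moves only by the shell command python3 -m inch 'ROWS' [OPENING]. ROWS is JSON, a list of rows, each an object with "dp": the shift along the world's x, y, z in mm, a list of three; "delta_rot": the turn, a rotation vector about the world's x, y, z in degrees, a list of three. In form: [{"dp": [dx, dy, dz], "delta_rot": [wx, wy, wz]}, ...]. A call has exactly 5 rows; each row is the pose to reach, as a shift and turn from the pose commanded when the call began; what a row does not reach only later rows make up. A row lasts 1/8 s, in which the tool goes at most 62.5 mm and 10.7 degrees, less where a joint would pass 70% of its speed; a pose out of reach is approached as far as the arm can. A call with a gripper value outside its range is refused whole. OPENING is the finger opening in mm, from 0 to 85.4, set as the call begins (- or left out, the last holds). The fingers move at their own pace and stop on an object; the grip force is fixed at half the most. Time passes only in rows, so rows that repeat a pose let the fingers close, or fill a call up. It gives the time, the measured TCP pose, the force and the opening at its end, in the units of the state.
- r.get_obs(): the state, without advancing time (a new reading comes with each control period).
- imaging.snapshot(name): name is "side" or "top" or "wrist"; returns a dict with "color" (400x640x3 uint8, red, green, blue), "fx", "fy", "cx", "cy" (pixels), "eye" and "rotation" of the camera in the world; the wrist camera has in their place "hand_eye" (4x4, takes a point from camera to tool coordinates, whose origin is the TCP and whose axes are the tool frame's). Camera axes: x right, y up, looking along -z (the intrinsics and any distortion apply to the point x, -y, -z); pixel columns grow to the right and rows downward; lengths in m; the calibration is good to about 2 mm. A picture is of the moment at which its call begins: read the wrist's pose just before it. There is no depth.
- r.close_job(): hands the job in, once; it reports no verdict.
The state is a dict: "time": time; "joints": joint angles; "qd": joint speeds; "effort": joint torques, N m; "tcp_pos": TCP position; "eef_rot": TCP orientation; "force": force on the tool from outside, world axes, zero at the start; "wrist_torque": the same for the moment, N m; "width": finger opening in m.
Only numpy, scipy, OpenCV 4.12 (cv2) and the standard library are available. Lean on these libraries where they do the work, as an engineer would, in place of code of your own. Each camera call takes 0.05 s, during which the arm holds its last target.

### The job

Lift the loose dust cover off the specimen clamp by its knob and set it down gently, upright, on the round rubber mat. Then turn the clamp's crank screw backward (counter-clockwise seen from above) until it drops into the start of its thread, and from there turn it forward (clockwise) one turn. Finish while still holding the crank's handle between the fingers, and leave the other things on the bench where they are.

Things in the scene. Friction and masses are not known exactly. Their poses are not given: they have to be found in the camera images.
- cover_knob (a point): Black cylindrical knob, 26 mm across, on top of the loose dust cover; its top is 36 mm above the cover's flat top. This point is on the cover's axis in the knob, 22 mm above the flat top, 132 mm above the cover's lower edge; z up. Mass of the cover 0.2 to 0.4 kg.
- cover: The dust cover: aluminium, an upside-down can 132 mm across, 110 mm high, open below; origin at the centre of its lower edge, z up. It starts over the clamp, lower edge 10 mm above the bench, located with 3 mm of play by a disc reaching 5 mm up into it. The crank inside reaches up to 110 mm above the bench: lift straight up by at least 105 mm before going sideways.
- mat: Round black rubber mat fixed to the bench, 160 mm across, 4 mm thick; origin at the centre of its underside.
- clamp: Specimen clamp, fixed: round base 156 mm across, 10 mm high, on it a disc 118 mm across (top at 15 mm) and in the middle an upright threaded boss 48 mm across, top at 44 mm, in which the crank screw stands. Origin on the boss's axis at bench height. Its x axis is the direction from the axis to the crank's handle when joint crank reads 0.
- crank_pin (a point): Middle of the crank's upright black handle: 14 mm across, 40 mm high, spins freely on its pin, at a radius of 40 mm from the boss's axis on a flat steel arm 18 mm wide. The point is 20 mm above the arm's top and 20 mm below its top, 90 mm above the bench plus joint spindle. Only the handle stands up above the arm and the hub. Under the cover at the start.
- handle: The same handle, part of the crank screw; origin at its foot, 20 mm below its middle. The crank screw (shank, arm, handle, 0.25 to 0.4 kg) rests in the boss by its weight only. A firm grip on the handle carries that weight and hides the drop: push the handle round, or grip loosely or let go, so that it can fall.
- spindle (a joint): Height of the crank screw (m), stops at +0.0015 and -0.021. Thread: right-handed, pitch 8 mm (counter-clockwise raises it). 0: riding on the very end of the boss's thread. It starts 1.5 to 8 mm lower, climbs to 0 when turned backward, then falls 8 mm to the thread's start, about -0.008 (turned on, it climbs and falls again). One turn forward from there: about -0.016.
- crank (a joint): Angle of the crank (rad), counter-clockwise from above (backward) positive, not limited to one turn. Starts between -0.8 and 0.8. The angle of the thread drop differs every time: 1.3 to 6 rad backward from the start. Very light to turn (under 2 N at the handle); stays where it is left.
- puck: Bystander: steel specimen puck, 30 mm across, 20 mm high; origin at its underside or middle. Leave alone.
- lenscap: Bystander: black lens cap, 44 mm across, 13 mm high; origin at its underside or middle. Leave alone.
- jar: Bystander: amber glass jar with white cap, 52 mm across, 75 mm high; origin at its underside or middle. Leave alone.
- driver: Bystander: screwdriver lying on the bench, 170 mm long; origin at its underside or middle. Leave alone.
- tray: Bystander: white divided specimen tray, 100 x 140 x 22 mm; origin at its underside or middle. Leave alone.
- prism: Bystander: steel V-block, 36 x 60 x 35 mm; origin at its underside or middle. Leave alone.
- weight: Bystander: brass calibration weight, 26 mm across, 30 mm high; origin at its underside or middle. Leave alone.
Mind the look-alikes: they are no part of the job. Of the things shaped like the mat, the black one is meant. Leave any purple look-alike of the cover alone.

How it is judged:
On the way, in this order (a step that is already met when the one before it is completed fails the run):
1. The cover stands upright on the mat, let go (horizontal distance between cover_knob and mat below 0.04 m and height (world z) of cover_knob between 0.132 and 0.14 m and angle between cover_knob's own z axis and vertical below 0.06 rad and contact force between the fingers and cover below 0.3 N and linear speed of cover below 0.03 m/s), for 0.2 s.
2. Turned backward past the end of the thread, the crank screw has dropped to the thread's start (value of joint spindle below -0.0065 m and value of joint crank above 0.6 rad), for 0.05 s.
At the end, for the whole second after the job is handed in: The cover stands upright on the mat (axis within 40 mm of the mat's centre), let go and at rest; the crank screw is one turn into its thread (0.7 to 1.3 turns: its height between -18.4 and -13.6 mm), not turning, and the fingers still grip its handle with more than 2 N (all of step 1 and value of joint spindle between -0.0184 and -0.0136 m and contact force between the fingers and handle above 2 N and horizontal distance between the grasp point and crank_pin below 0.015 m and velocity of joint crank between -0.15 and 0.15 rad/s); the arm keeps its last pose, push and grip.
It fails at once if the cover is dropped onto the mat rather than set down (horizontal distance between cover_knob and mat below 0.1 m and height (world z) of cover_knob below 0.165 m and linear speed of cover above 0.45 m/s).
It fails at once if a bystander is moved by more than 30 mm (distance of any of puck, lenscap, jar, driver, tray, prism, weight from where it was at the start of the episode above 0.03 m).
It also fails if it takes over 72 s, if anything falls off the work surface, if the arm or the gripper's body presses on something with over 40 N, if the wrist force passes 120 N, or if a joint passes its speed limit or range.

## Working session

There is one attempt and no reset: what is moved stays moved. The work goes in short steps, Python scripts to look and compute and a shell command to move; the robot and the scene stay as the last step left them, time stands still between calls to the robot, and variables do not carry over. Pictures are saved under pics/ and viewed, and the job is handed in when it is done.

```bash
mkdir -p pics
cat > h.py <<'E'
import numpy as np, cv2
from plant import r, imaging
def snap(n,f):
    o=r.get_obs(); s=imaging.snapshot(n)
    cv2.imwrite('pics/'+f+'.png',s['color'][:,:,::-1]); 
    s['obs']=o; return s
E
python3 - <<'E'
from h import *
import pickle
for n in ('top','side','wrist'):
    s=snap(n,n+'0'); pickle.dump(s,open(n+'0.pkl','wb'))
    print(n,{k:v for k,v in s.items() if k not in('color','obs')})
print(r.get_obs())
E
```

```text
top {'fx': 374.2628878054518, 'fy': 374.2628878054518, 'cx': 313.41200509159637, 'cy': 197.8961231257184, 'eye': array([0.40347047, 0.00885986, 1.00000912]), 'rotation': array([-0.05328941,  0.05219103,  0.70570098, -0.70457254])}
side {'fx': 373.0690429475163, 'fy': 373.0690429475163, 'cx': 316.07278567680004, 'cy': 199.23414563443222, 'eye': array([ 0.38402226, -0.80062605,  0.67656427]), 'rotation': array([ 0.46601642, -0.03835271, -0.08935359,  0.87941668])}
wrist {'fx': 285.5064806021018, 'fy': 285.5064806021018, 'cx': 319.58009412308684, 'cy': 198.91655514114206, 'hand_eye': array([[-3.59473286e-04, -9.58188377e-01, -2.86137911e-01,
        -7.37280985e-02],
       [ 7.92688760e-05,  2.86137901e-01, -9.58188444e-01,
        -1.20410220e-01],
       [ 9.99999932e-01, -3.67124980e-04, -2.69044161e-05,
         1.07665557e-04],
       [ 0.00000000e+00,  0.00000000e+00,  0.00000000e+00,
         1.00000000e+00]])}
{'time': 0.15, 'joints': array([-1.31462521e+00,  4.80654859e-01,  1.59671828e+00,  1.13224571e-05,
        1.06508943e+00, -4.66191012e-02]), 'qd': array([ 0.00082789, -0.00149836, -0.00245992,  0.00138057, -0.00153975,
       -0.00054088]), 'effort': array([ 1.92761923e-03, -9.51146007e+01, -4.30456817e+01,  1.78272835e-04,
        8.19493085e-03, -4.55492523e-05]), 'tcp_pos': array([ 0.19376061, -0.62015606,  0.25284522]), 'eef_rot': array([-0.10667078,  0.6993251 , -0.69871262,  0.10661341]), 'force': array([ 0.27058719, -0.38823677, -0.55568804]), 'wrist_torque': array([ 0.01352992, -0.00429387, -0.01499548]), 'width': 0.08534285702427334}
```

View pics/top0.png

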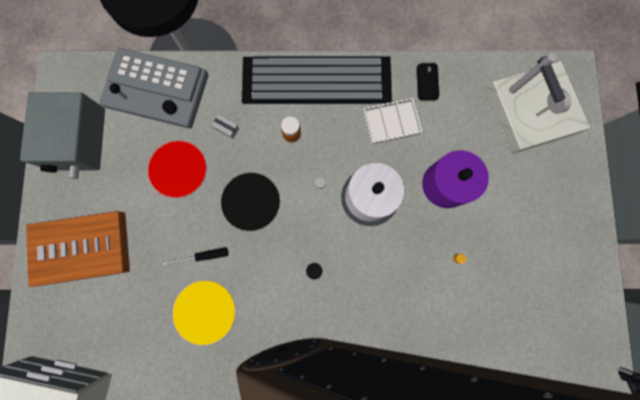

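View pics/side0.png

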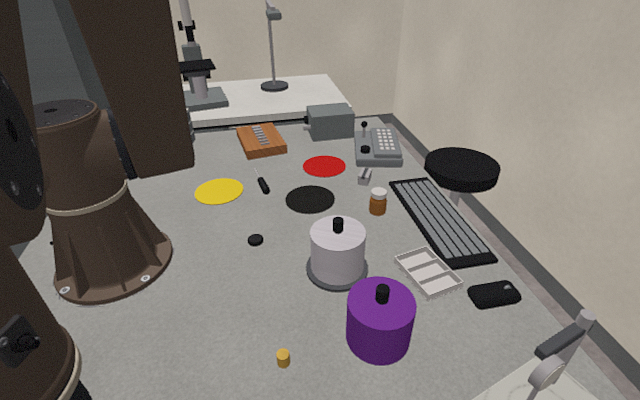

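View pics/wrist0.png

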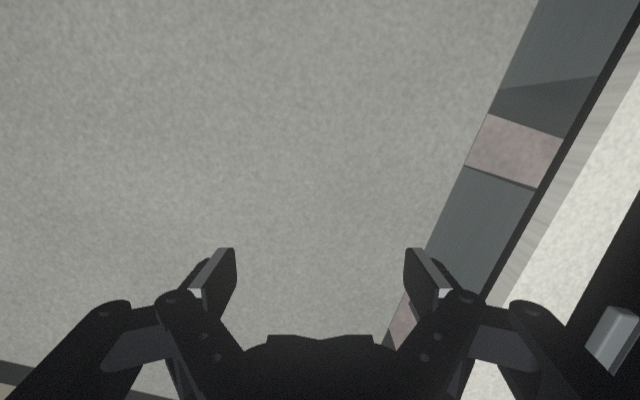

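Candidates in the top view:
- **Cover:** the aluminium can with its knob at (378,188), on a grey base. The purple can, knob at (465,174), is a look-alike.
- **Mat:** the black disc at (250,201). The red disc (177,168), the yellow disc (204,312) and the black lens cap (314,271) are not the mat.

I choose the aluminium can and the black disc, and will check them in a crop.

```bash
cat >> h.py <<'E'
from scipy.spatial.transform import Rotation as R
def cam(s):
    if 'eye' in s: return np.array(s['eye']),R.from_quat(s['rotation']).as_matrix()
    o=s['obs']; T=np.eye(4); T[:3,:3]=R.from_quat(o['eef_rot']).as_matrix(); T[:3,3]=o['tcp_pos']
    M=T@s['hand_eye']; return M[:3,3],M[:3,:3]
def ray(s,u,v):
    e,Rm=cam(s); d=Rm@np.array([(u-s['cx'])/s['fx'],-(v-s['cy'])/s['fy'],-1]); return e,d/np.linalg.norm(d)
def onz(s,u,v,z):
    e,d=ray(s,u,v); return e+d*(z-e[2])/d[2]
def proj(s,p):
    e,Rm=cam(s); c=Rm.T@(np.array(p)-e); return np.array([s['cx']+s['fx']*c[0]/-c[2], s['cy']-s['fy']*c[1]/-c[2]])
def blobs(m,amin=20):
    n,l,st,ce=cv2.connectedComponentsWithStats(m.astype(np.uint8)); return [(st[i][4],st[i][:4].tolist(),ce[i].round(1).tolist()) for i in range(1,n) if st[i][4]>=amin]
def tri(rays):
    A=np.zeros((3,3));b=np.zeros(3)
    for e,d in rays:
        P=np.eye(3)-np.outer(d,d);A+=P;b+=P@e
    return np.linalg.solve(A,b)
E
python3 - <<'E'
from h import *
import pickle
t=pickle.load(open('top0.pkl','rb')); s=pickle.load(open('side0.pkl','rb'))
for nm,S,roi in(('top',t,(150,100,520,300)),('side',s,(190,170,470,370))):
    c=S['color'].astype(int); m=(c.max(2)<60)
    mm=np.zeros_like(m); mm[roi[1]:roi[3],roi[0]:roi[2]]=m[roi[1]:roi[3],roi[0]:roi[2]]
    for b in blobs(mm): print(nm,b)
cr=t['color'][140:250,210:510][:,:,::-1]
cv2.imwrite('pics/crop.png',cv2.resize(cr,None,fx=2.6,fy=2.6,interpolation=cv2.INTER_CUBIC))
# edges of bright top
c=t['color'].astype(int); m=(c.min(2)>165); m[:150]=0;m[240:]=0
print(blobs(m))
E
```

```text
top (np.int32(155), [162, 100, 15, 14], [169.3, 106.7])
top (np.int32(59), [189, 100, 11, 27], [193.9, 113.3])
top (np.int32(454), [242, 100, 150, 4], [315.6, 101.0])
top (np.int32(112), [458, 169, 14, 11], [464.9, 174.0])
top (np.int32(2580), [222, 173, 57, 57], [250.0, 201.3])
top (np.int32(82), [373, 183, 11, 10], [377.6, 187.7])
top (np.int32(265), [195, 248, 33, 13], [211.3, 254.0])
top (np.int32(184), [307, 263, 15, 16], [313.9, 270.7])
side (np.int32(743), [426, 170, 44, 23], [452.0, 179.2])
side (np.int32(111), [258, 177, 12, 17], [263.3, 185.5])
side (np.int32(860), [389, 177, 81, 93], [431.5, 231.3])
side (np.int32(1053), [286, 186, 48, 28], [309.7, 199.1])
side (np.int32(147), [333, 217, 10, 16], [337.5, 224.6])
side (np.int32(144), [248, 234, 15, 12], [255.1, 239.6])
side (np.int32(52), [311, 280, 39, 12], [330.4, 288.2])
side (np.int32(228), [376, 284, 14, 20], [382.0, 293.5])
[(np.int32(2210), [349, 163, 55, 54], [375.9, 189.7])]
```

View pics/crop.png

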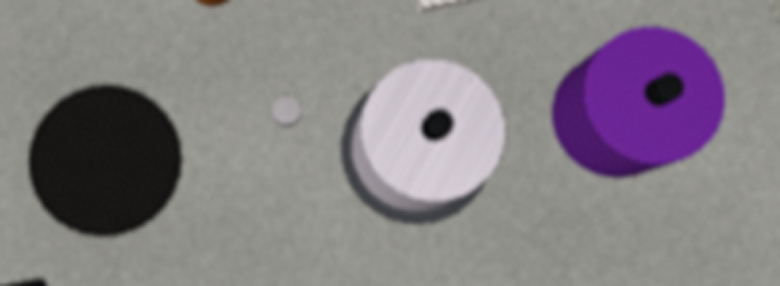

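The crop confirms both: the aluminium can (knob at about (378,188) in the full picture) stands on the grey clamp base, and the black mat is centred at (250,201).

Run:
```python
from h import *
import pickle
t=pickle.load(open('top0.pkl','rb')); s=pickle.load(open('side0.pkl','rb'))
print('knob top', onz(t,377.6,187.7,.138), onz(s,337.5,224.6,.138), tri([ray(t,377.6,187.7),ray(s,337.5,224.6)]))
# flat top outline: enclosing of bright blob
c=t['color'].astype(int); m=(c.min(2)>165).astype(np.uint8); m[:150]=0;m[240:]=0
k=cv2.findContours(m,0,1)[0]; k=max(k,key=cv2.contourArea); print('min circ',cv2.minEnclosingCircle(k), onz(t,*cv2.minEnclosingCircle(k)[0],.12), cv2.fitEllipse(k))
print('mat',onz(t,250,201.3,.004),onz(s,309.7,199.1,.004))
print('puck',onz(t,320,183,.02),'jar',onz(t,290,124,.07),'cap',onz(t,313.9,270.7,.013),'purple',onz(t,465,174,.138),'tray',onz(t,393,121,.02),'weight',onz(t,460,258,.03))
o=r.get_obs(); print(R.from_quat(o['eef_rot']).as_matrix())
```

```text
knob top [ 0.55699176 -0.1400033   0.138     ] [ 0.55678675 -0.13649021  0.138     ] [ 0.55626945 -0.13953538  0.14049975]
min circ ((376.4908142089844, 189.21559143066406), 27.909421920776367) [ 0.55653133 -0.14036763  0.12      ] ((376.0155029296875, 189.52676391601562), (53.30204391479492, 54.51915740966797), 114.80839538574219)
mat [0.54434228 0.18078378 0.004     ] [0.54436762 0.17599141 0.004     ]
puck [ 0.59099162 -0.00733153  0.02      ] jar [0.73702726 0.07055792 0.07      ] cap [0.36118425 0.00930422 0.013     ] purple [ 0.58931877 -0.34622456  0.138     ] tray [ 0.76291703 -0.20742378  0.02      ] weight [ 0.39329949 -0.36440346  0.03      ]
[[-9.54509849e-01 -2.10835893e-04  2.98179315e-01]
 [-2.98179385e-01  8.44037679e-04 -9.54509477e-01]
 [-5.04297195e-05 -9.99999622e-01 -8.68509195e-04]]
```

```bash
python3 -m inch '[{"dp":[30,40,0],"delta_rot":[0,0,0]},{"dp":[66,88,0],"delta_rot":[0,0,0]},{"dp":[102,136,0],"delta_rot":[0,0,0]},{"dp":[138,184,0],"delta_rot":[0,0,0]},{"dp":[174,232,0],"delta_rot":[0,0,0]}]' 85 && python3 -m inch '[{"dp":[36,48,0],"delta_rot":[0,0,0]},{"dp":[72,96,0],"delta_rot":[0,0,0]},{"dp":[105,142,0],"delta_rot":[0,0,0]},{"dp":[130,176,0],"delta_rot":[0,0,0]},{"dp":[150,205,0],"delta_rot":[0,0,0]}]' -
python3 - <<'E'
from h import *
import pickle
s=snap('wrist','w1'); pickle.dump(s,open('w1.pkl','wb')); print(s['obs']['tcp_pos'],proj(s,[.5565,-.1395,.156]))
E
```

```text
time: 0.78
tcp_pos: [0.3687, -0.3868, 0.2533]
eef_rot: [0.107, -0.699, 0.699, -0.107]
force: [1.2, -0.1, 0.2]
width: 0.0851
time: 1.4
tcp_pos: [0.5187, -0.1817, 0.2532]
eef_rot: [-0.107, 0.699, -0.699, 0.107]
force: [0.2, -0.3, 1.1]
width: 0.085
[ 0.51870676 -0.18173575  0.25318552] [281.07633728 148.22243803]
```

View pics/w1.png

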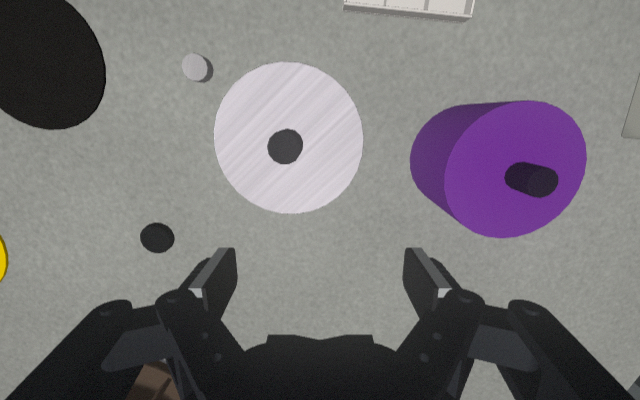

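The wrist view shows the aluminium cover's flat top around (288,138) with the knob at (285,146), and the purple look-alike to the right. I'll refine the knob's xy.

Run:
```python
from h import *
import pickle
s=pickle.load(open('w1.pkl','rb')); c=s['color'].astype(int)
m=(c.min(2)>150).astype(np.uint8); m[:55]=0;m[225:]=0;m[:,:205]=0;m[:,370:]=0
k=max(cv2.findContours(m,0,1)[0],key=cv2.contourArea); e=cv2.fitEllipse(k); print(e,onz(s,*e[0],.12))
d=(c.max(2)<75); d[:120]=0;d[175:]=0;d[:,:255]=0;d[:,315:]=0
b=blobs(d)[0];print(b,onz(s,*b[2],.138),onz(s,*b[2],.150))
```

```text
((285.3468933105469, 139.24847412109375), (155.4583282470703, 158.33912658691406), 175.1358642578125) [ 0.55971696 -0.13765917  0.12      ]
(np.int32(756), [269, 130, 34, 34], [284.5, 145.7]) [ 0.55660948 -0.13995034  0.138     ] [ 0.55826425 -0.14096108  0.15      ]
```

```bash
python3 -m inch '[{"dp":[19,21,0],"delta_rot":[0,0,0]},{"dp":[38,42,0],"delta_rot":[0,0,0]},{"dp":[38,42,-20],"delta_rot":[0,0,0]},{"dp":[38,42,-40],"delta_rot":[0,0,0]},{"dp":[38,42,-50],"delta_rot":[0,0,0]}]' -
python3 - <<'E'
from h import *
s=snap('wrist','w2');print(s['obs']['tcp_pos'])
E
```

```text
time: 2.08
tcp_pos: [0.5553, -0.1412, 0.2022]
eef_rot: [-0.107, 0.699, -0.699, 0.106]
force: [-0.6, -0.2, -0.4]
width: 0.0851
[ 0.55530491 -0.14120781  0.20221148]
```

View pics/w2.png

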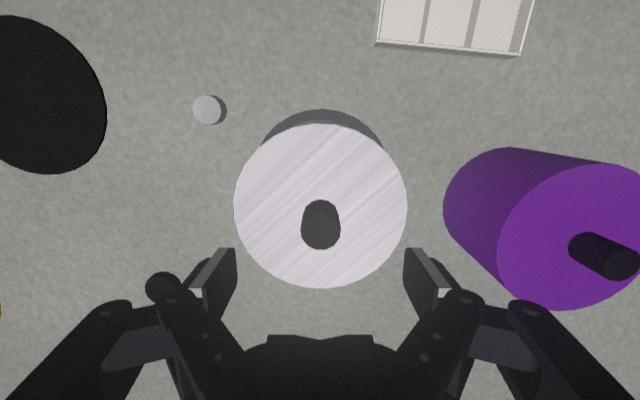

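The knob (320,225) is centred between the jaws. Next: descend and grip.

```bash
python3 -m inch '[{"dp":[1,1,-15],"delta_rot":[0,0,0]},{"dp":[1,1,-30],"delta_rot":[0,0,0]},{"dp":[1,1,-45],"delta_rot":[0,0,0]},{"dp":[1,1,-54],"delta_rot":[0,0,0]},{"dp":[1,1,-54],"delta_rot":[0,0,0]}]' - && python3 -m inch '[{"dp":[0,0,0],"delta_rot":[0,0,0]},{"dp":[0,0,0],"delta_rot":[0,0,0]},{"dp":[0,0,0],"delta_rot":[0,0,0]},{"dp":[0,0,0],"delta_rot":[0,0,0]},{"dp":[0,0,0],"delta_rot":[0,0,0]}]' 0
python3 - <<'E'
from h import *
s=snap('wrist','w3');print(s['obs']['tcp_pos'],s['obs']['force'],s['obs']['width'])
E
```

```text
time: 2.75
tcp_pos: [0.5564, -0.1403, 0.1485]
eef_rot: [-0.107, 0.699, -0.699, 0.106]
force: [-1.1, -0.3, -0.2]
width: 0.0849
time: 3.38
tcp_pos: [0.5571, -0.1406, 0.1497]
eef_rot: [0.106, -0.699, 0.699, -0.107]
force: [-0.0, -2.0, 6.0]
width: 0.0242
[ 0.55713995 -0.14064896  0.14973123] [-0.04940939 -1.99788654  5.98227008] 0.024176583321571122
```

View pics/w3.png

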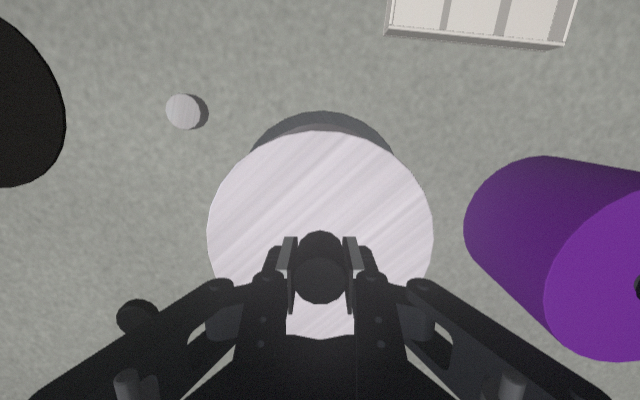

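Gripped on the knob (opening about 24 mm). Now I lift straight up.

```bash
python3 -m inch '[{"dp":[0,0,4],"delta_rot":[0,0,0]},{"dp":[0,0,12],"delta_rot":[0,0,0]},{"dp":[0,0,24],"delta_rot":[0,0,0]},{"dp":[0,0,38],"delta_rot":[0,0,0]},{"dp":[0,0,54],"delta_rot":[0,0,0]}]' - && python3 -m inch '[{"dp":[0,0,16],"delta_rot":[0,0,0]},{"dp":[0,0,36],"delta_rot":[0,0,0]},{"dp":[0,0,54],"delta_rot":[0,0,0]},{"dp":[0,0,66],"delta_rot":[0,0,0]},{"dp":[0,0,70],"delta_rot":[0,0,0]}]' -
python3 - <<'E'
from h import *
import pickle
s=snap('wrist','w4');print(s['obs']['tcp_pos'],s['obs']['force'],s['obs']['width'])
s=snap('side','s4'); pickle.dump(s,open('s4.pkl','wb'))
s=snap('top','t4'); pickle.dump(s,open('t4.pkl','wb'))
E
```

```text
time: 4.05
tcp_pos: [0.5569, -0.1404, 0.2045]
eef_rot: [0.107, -0.699, 0.699, -0.107]
force: [0.2, -0.9, -2.9]
width: 0.0245
time: 4.68
tcp_pos: [0.5571, -0.1405, 0.2742]
eef_rot: [0.106, -0.699, 0.699, -0.107]
force: [0.2, 1.1, -3.7]
width: 0.0245
[ 0.55705261 -0.14047418  0.27422923] [ 0.20210739  1.14920712 -3.71759017] 0.024515922217526354
```

View pics/s4.png

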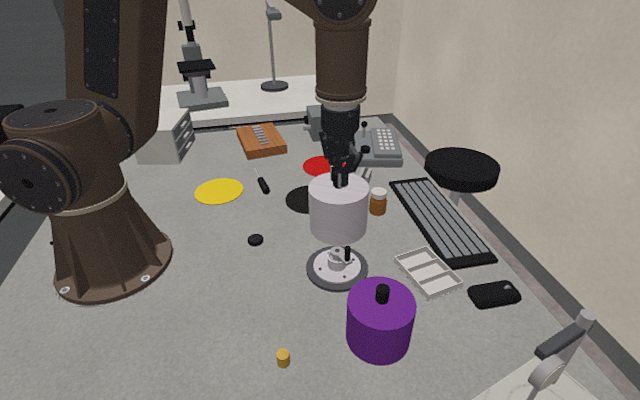

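The cover is lifted upright; the crank handle shows at (347,253). I carry it over to the mat.

```bash
python3 -m inch '[{"dp":[0,10,0],"delta_rot":[0,0,0]},{"dp":[-1,35,0],"delta_rot":[0,0,0]},{"dp":[-3,70,0],"delta_rot":[0,0,0]},{"dp":[-5,110,0],"delta_rot":[0,0,0]},{"dp":[-7,152,0],"delta_rot":[0,0,0]}]' - && python3 -m inch '[{"dp":[-2,42,0],"delta_rot":[0,0,0]},{"dp":[-3,84,0],"delta_rot":[0,0,0]},{"dp":[-4,122,0],"delta_rot":[0,0,0]},{"dp":[-5,150,0],"delta_rot":[0,0,0]},{"dp":[-6,167,0],"delta_rot":[0,0,0]}]' - && python3 -m inch '[{"dp":[0,0,-10],"delta_rot":[0,0,0]},{"dp":[0,0,-30],"delta_rot":[0,0,0]},{"dp":[0,0,-55],"delta_rot":[0,0,0]},{"dp":[0,0,-75],"delta_rot":[0,0,0]},{"dp":[0,0,-90],"delta_rot":[0,0,0]}]' -
python3 - <<'E'
from h import *
import pickle
s=snap('side','s5'); pickle.dump(s,open('s5.pkl','wb'));print(s['obs']['tcp_pos'],s['obs']['force'],s['obs']['width'])
s=snap('top','t5'); pickle.dump(s,open('t5.pkl','wb'))
E
```

```text
time: 5.45
tcp_pos: [0.5493, 0.0133, 0.2728]
eef_rot: [-0.107, 0.699, -0.699, 0.106]
force: [0.6, 0.4, -3.1]
width: 0.0242
time: 6.08
tcp_pos: [0.5432, 0.1802, 0.2728]
eef_rot: [-0.107, 0.699, -0.699, 0.107]
force: [0.6, -1.2, -4.1]
width: 0.0244
time: 6.7
tcp_pos: [0.5434, 0.1775, 0.1818]
eef_rot: [0.107, -0.699, 0.699, -0.106]
force: [0.5, -1.0, -3.3]
width: 0.0243
[0.54339817 0.17753206 0.18184309] [ 0.50726501 -0.99256522 -3.25434762] 0.024279025780694127
```

View pics/s5.png

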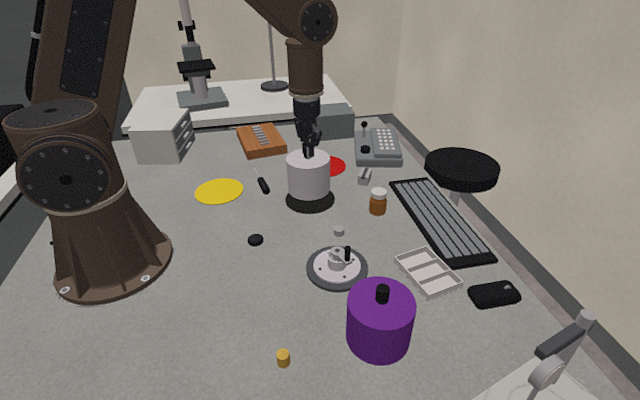

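View pics/t5.png

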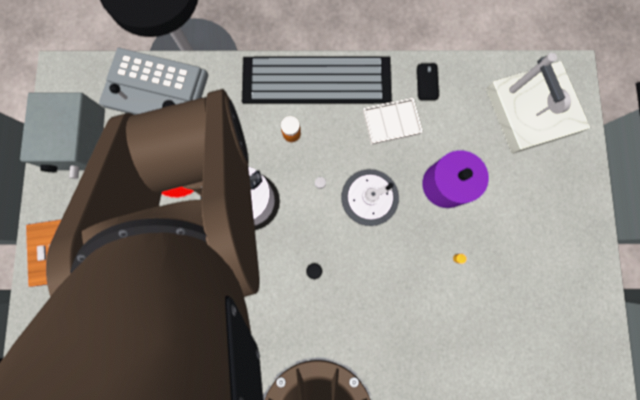

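The cover hangs centred over the mat. I lower it slowly and watch the force.

```bash
python3 -m inch '[{"dp":[0,0,-12],"delta_rot":[0,0,0]},{"dp":[0,0,-22],"delta_rot":[0,0,0]},{"dp":[0,0,-29],"delta_rot":[0,0,0]},{"dp":[0,0,-34],"delta_rot":[0,0,0]},{"dp":[0,0,-36],"delta_rot":[0,0,0]}]' - && python3 -m inch '[{"dp":[0,0,-0.7],"delta_rot":[0,0,0]},{"dp":[0,0,-1.2],"delta_rot":[0,0,0]},{"dp":[0,0,-1.7],"delta_rot":[0,0,0]},{"dp":[0,0,-2.2],"delta_rot":[0,0,0]},{"dp":[0,0,-2.2],"delta_rot":[0,0,0]}]' -
```

```text
time: 7.42
tcp_pos: [0.5438, 0.1786, 0.147]
eef_rot: [0.107, -0.699, 0.699, -0.107]
force: [0.4, 0.1, -3.0]
width: 0.0243
time: 8.05
tcp_pos: [0.5438, 0.1786, 0.1451]
eef_rot: [0.107, -0.699, 0.699, -0.107]
force: [0.3, 0.0, -2.6]
width: 0.0239
```

```bash
python3 -m inch '[{"dp":[0,0,-0.5],"delta_rot":[0,0,0]},{"dp":[0,0,-1],"delta_rot":[0,0,0]},{"dp":[0,0,-1.3],"delta_rot":[0,0,0]},{"dp":[0,0,-1.6],"delta_rot":[0,0,0]},{"dp":[0,0,-1.6],"delta_rot":[0,0,0]}]' -
```

```text
time: 8.68
tcp_pos: [0.544, 0.1785, 0.1438]
eef_rot: [0.107, -0.699, 0.699, -0.107]
force: [-0.7, -3.0, 5.2]
width: 0.0243
```

The force turned to +5 N, so the cover is on the mat. I release, then rise.

```bash
python3 -m inch '[{"dp":[0,0,0.5],"delta_rot":[0,0,0]},{"dp":[0,0,0.5],"delta_rot":[0,0,0]},{"dp":[0,0,1],"delta_rot":[0,0,0]},{"dp":[0,0,1],"delta_rot":[0,0,0]},{"dp":[0,0,1],"delta_rot":[0,0,0]}]' 60 && python3 -m inch '[{"dp":[0,0,15],"delta_rot":[0,0,0]},{"dp":[0,0,40],"delta_rot":[0,0,0]},{"dp":[0,0,65],"delta_rot":[0,0,0]},{"dp":[0,0,85],"delta_rot":[0,0,0]},{"dp":[0,0,95],"delta_rot":[0,0,0]}]' -
python3 - <<'E'
from h import *
s=snap('side','s6');print(s['obs']['tcp_pos'],s['obs']['force'],s['obs']['width'])
E
```

```text
time: 9.3
tcp_pos: [0.5438, 0.1786, 0.1445]
eef_rot: [-0.107, 0.699, -0.699, 0.107]
force: [-0.8, 0.1, -0.3]
width: 0.06
time: 9.93
tcp_pos: [0.5444, 0.1787, 0.2415]
eef_rot: [-0.106, 0.699, -0.699, 0.107]
force: [-0.1, -0.0, -0.1]
width: 0.0603
[0.54436158 0.17871574 0.24146979] [-0.08277427 -0.00074541 -0.05670495] 0.06032545340629845
```

View pics/s6.png

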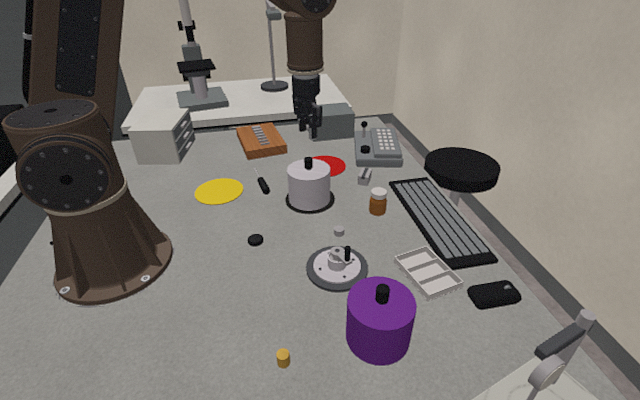

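The cover stands upright on the mat at (309,185), released. Now I locate the clamp axis and handle.

Run:
```python
from h import *
import pickle
t=pickle.load(open('t5.pkl','rb')); s=pickle.load(open('s5.pkl','rb'))
cv2.imwrite('pics/ct5.png',cv2.resize(t['color'][155:240,325:420][:,:,::-1],None,fx=6,fy=6,interpolation=cv2.INTER_CUBIC))
cv2.imwrite('pics/cs5.png',cv2.resize(s['color'][235:300,295:380][:,:,::-1],None,fx=7,fy=7,interpolation=cv2.INTER_CUBIC))
c=t['color'].astype(int)
m=(c.min(2)>185).astype(np.uint8); m[:160]=0;m[230:]=0;m[:,:340]=0;m[:,:][:,405:]=0
k=max(cv2.findContours(m,0,1)[0],key=cv2.contourArea); h=cv2.convexHull(k); e=cv2.fitEllipse(h); print(e,onz(t,*e[0],.015))
d=(c.max(2)<70); d[:160]=0;d[230:]=0;d[:,:345]=0;d[:,410:]=0
print(blobs(d,8)); 
d=(s['color'].max(2)<60); d[:240]=0;d[275:]=0;d[:,:320]=0;d[:,365:]=0
print(blobs(d,8))
```

```text
((369.9755859375, 196.628173828125), (43.61573028564453, 44.55784606933594), 122.59162902832031) [ 0.55480026 -0.14030192  0.015     ]
[(np.int32(29), [387, 183, 7, 6], [389.8, 185.5])]
[(np.int32(76), [344, 246, 7, 15], [347.0, 252.8])]
```

View pics/ct5.png

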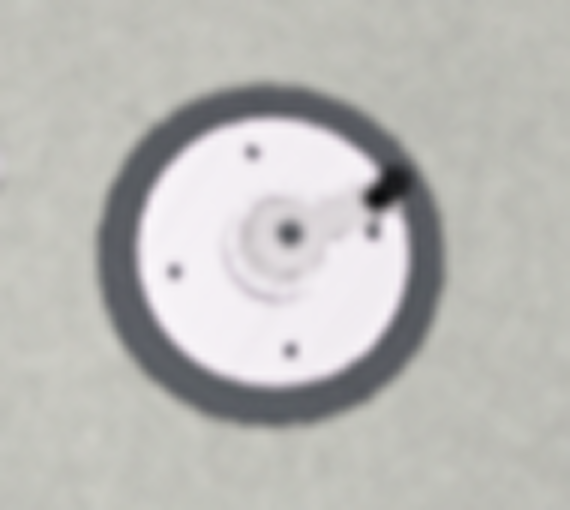

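View pics/cs5.png

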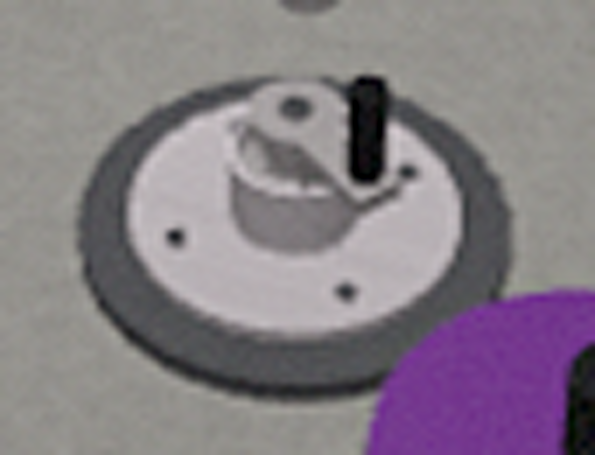

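The crops show the boss axis at about (373,194) top and the handle at (389.8,185.5) top and (347,253) side.

Run:
```python
from h import *
import pickle
t=pickle.load(open('t5.pkl','rb')); s=pickle.load(open('s5.pkl','rb'))
g=cv2.GaussianBlur(t['color'],(3,3),0).astype(int)
m=((g.max(2)<125)).astype(np.uint8); m[:160]=0;m[232:]=0;m[:,:330]=0;m[:,405:]=0
k=max(cv2.findContours(m,0,1)[0],key=cv2.contourArea); e=cv2.fitEllipse(cv2.convexHull(k)); print(e,onz(t,*e[0],.010))
p=tri([ray(t,389.8,185.5),ray(s,347,252.8)]); print('handle mid',p)
for z in(.083,.086,.089):print(z,onz(t,389.8,185.5,z),onz(s,347,252.8,z))
print('hub dot z~.072',onz(t,373.2,194,.070), onz(s,337.3,250.5,.07))
```

```text
((369.7542419433594, 197.1983642578125), (55.62297058105469, 56.84487533569336), 114.0827407836914) [ 0.55402627 -0.14043015  0.01      ]
handle mid [ 0.57078318 -0.17929803  0.0857851 ]
0.083 [ 0.57229385 -0.18001198  0.083     ] [ 0.57063513 -0.17647751  0.083     ]
0.086 [ 0.57174154 -0.17939408  0.086     ] [ 0.56969195 -0.17963209  0.086     ]
0.089 [ 0.57118924 -0.17877619  0.089     ] [ 0.56874877 -0.18278667  0.089     ]
hub dot z~.072 [ 0.55302678 -0.1402444   0.07      ] [ 0.55409498 -0.15009301  0.07      ]
```

```bash
python3 -m inch '[{"dp":[2,-30,0],"delta_rot":[0,0,0]},{"dp":[5,-75,0],"delta_rot":[0,0,0]},{"dp":[8,-120,0],"delta_rot":[0,0,0]},{"dp":[11,-165,0],"delta_rot":[0,0,0]},{"dp":[14,-210,0],"delta_rot":[0,0,0]}]' 60 && python3 -m inch '[{"dp":[4,-45,0],"delta_rot":[0,0,0]},{"dp":[8,-90,0],"delta_rot":[0,0,0]},{"dp":[11,-125,-10],"delta_rot":[0,0,0]},{"dp":[13,-145,-30],"delta_rot":[0,0,0]},{"dp":[13,-148,-50],"delta_rot":[0,0,0]}]' -
python3 - <<'E'
from h import *
import pickle
s=snap('wrist','w7');pickle.dump(s,open('w7.pkl','wb'));print(s['obs']['tcp_pos'],s['obs']['qd'].round(3))
print(proj(s,[.571,-.179,.106]),proj(s,[.571,-.179,.066]),proj(s,[.5545,-.1403,.066]))
E
```

```text
time: 10.6
tcp_pos: [0.5576, -0.0328, 0.2392]
eef_rot: [-0.107, 0.699, -0.699, 0.106]
force: [0.1, -0.5, -0.6]
width: 0.0601
time: 11.22
tcp_pos: [0.5705, -0.1803, 0.1878]
eef_rot: [-0.106, 0.699, -0.699, 0.106]
force: [0.2, 0.1, -0.5]
width: 0.0601
[ 0.57051574 -0.1802812   0.18777814] [-0.015  0.198  0.143  0.005 -0.327 -0.026]
[318.04432781 214.80194566] [318.30386708 199.44881659] [271.28876927 204.01207572]
```

View pics/w7.png

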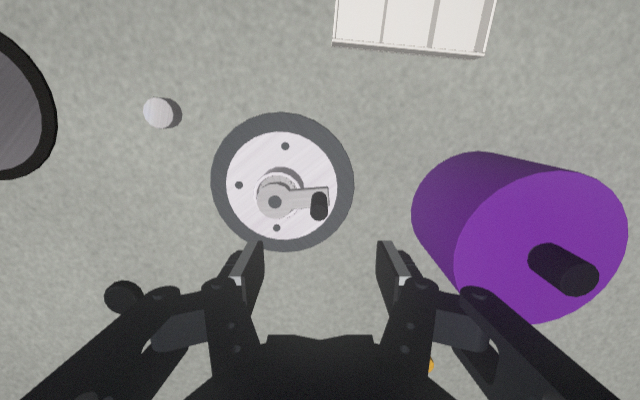

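The wrist view confirms the estimate: the handle runs from about (319,196) at the foot to (319,214) at the top, between the jaws; the hub dot is at (275,201).

Run:
```python
from h import *
import pickle
s=pickle.load(open('w7.pkl','rb')); g=s['color'].astype(int)
print('hub',onz(s,275,201.3,.0655),onz(s,275,201.3,.07))
m=((g.max(2)<115)&(g.min(2)>60)|(g.min(2)>150)).astype(np.uint8); m[:100]=0;m[236:]=0;m[:,:205]=0;m[:,360:]=0
k=max(cv2.findContours(cv2.morphologyEx(m,cv2.MORPH_OPEN,np.ones((5,5))),0,1)[0],key=cv2.contourArea); e=cv2.fitEllipse(cv2.convexHull(k)); print(e,onz(s,*e[0],.010))
m=(g.min(2)>150).astype(np.uint8); m[:125]=0;m[236:]=0;m[:,:220]=0;m[:,345:]=0
k=max(cv2.findContours(m,0,1)[0],key=cv2.contourArea); e=cv2.fitEllipse(cv2.convexHull(k)); print(e,onz(s,*e[0],.015))
d=(g.max(2)<60); d[:185]=0;d[228:]=0;d[:,:300]=0;d[:,345:]=0
for b in blobs(d,20):
    print(b); x,y,w,h=b[1]
    print('top end',onz(s,x+w/2,y+h-w/2,.106),'mid',onz(s,*b[2],.0855))
```

```text
hub [ 0.55775675 -0.14277885  0.0655    ] [ 0.55930118 -0.14307096  0.07      ]Traceback (most recent call last):
  File "<stdin>", line 6, in <module>
cv2.error: OpenCV(4.12.0) /io/opencv/modules/imgproc/src/shapedescr.cpp:361: error: (-201:Incorrect size of input array) There should be at least 5 points to fit the ellipse in function 'fitEllipseNoDirect'
```

Run:
```python
from h import *
import pickle
s=pickle.load(open('w7.pkl','rb')); g=s['color'].astype(int)
m=(g.min(2)>165).astype(np.uint8); m[:125]=0;m[236:]=0;m[:,:220]=0;m[:,345:]=0
k=max(cv2.findContours(m,0,1)[0],key=cv2.contourArea); e=cv2.fitEllipse(cv2.convexHull(k)); print(e,onz(s,*e[0],.015))
print(g[160,215],g[205,318],g[150,250])
d=(g.max(2)<75); d[:185]=0;d[228:]=0;d[:,:300]=0;d[:,345:]=0
for b in blobs(d,20):
    print(b); x,y,w,h=b[1]
    print('top end',onz(s,x+w/2,y+h-w/2,.106),'mid',onz(s,*b[2],.0855))
```

```text
((281.17034912109375, 185.17649841308594), (106.72039794921875, 112.00928497314453), 117.2738037109375) [ 0.55962305 -0.14118842  0.015     ]
[94 95 98] [67 67 68] [223 220 225]
(np.int32(356), [311, 192, 17, 28], [318.9, 205.5])
top end [ 0.57383182 -0.17926438  0.106     ] mid [ 0.57183734 -0.17935159  0.0855    ]
```

```bash
python3 -m inch '[{"dp":[0.5,1,-20],"delta_rot":[0,0,0]},{"dp":[0.5,1,-45],"delta_rot":[0,0,0]},{"dp":[0.5,1,-70],"delta_rot":[0,0,0]},{"dp":[0.5,1,-88],"delta_rot":[0,0,0]},{"dp":[0.5,1,-94],"delta_rot":[0,0,0]}]' 40
python3 - <<'E'
from h import *
import pickle
s=snap('wrist','w8');s=snap('wrist','w8');pickle.dump(s,open('w8.pkl','wb'));print(s['obs']['tcp_pos'],s['obs']['force'],s['obs']['qd'].round(3))
print(proj(s,[.571,-.179,.106]),proj(s,[.571,-.179,.066]),proj(s,[.5545,-.1403,.066]))
E
```

```text
time: 11.9
tcp_pos: [0.5708, -0.1778, 0.0943]
eef_rot: [-0.107, 0.699, -0.699, 0.106]
force: [0.0, -0.5, 0.4]
width: 0.0403
[ 0.57089289 -0.17793856  0.0943056 ] [-0.82121954  0.68093203 -0.66280373] [-0.004 -0.021 -0.011 -0.002  0.026  0.001]
[321.64700136 289.48400303] [321.23881653 248.22961852] [248.74215807 254.76955033]
```

View pics/w8.png

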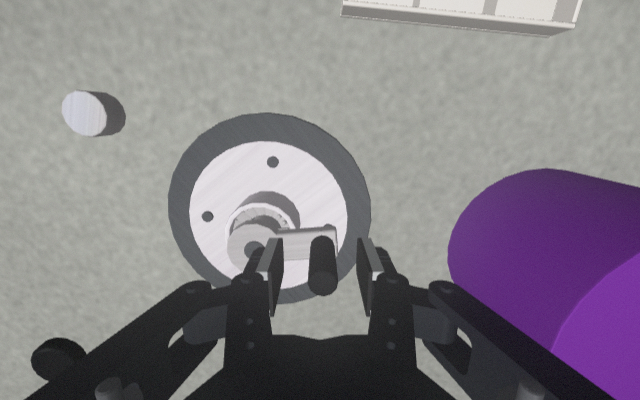

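The handle top (322,283) sits between the pads. I close on it.

```bash
python3 -m inch '[{"dp":[0,0,0],"delta_rot":[0,0,0]},{"dp":[0,0,0],"delta_rot":[0,0,0]},{"dp":[0,0,0],"delta_rot":[0,0,0]},{"dp":[0,0,0],"delta_rot":[0,0,0]},{"dp":[0,0,0],"delta_rot":[0,0,0]}]' 0
python3 - <<'E'
from h import *
import pickle
s=snap('wrist','w9');pickle.dump(s,open('w9.pkl','wb'));print(s['obs']['tcp_pos'],s['obs']['force'],s['obs']['width'])
E
```

```text
time: 12.62
tcp_pos: [0.572, -0.1788, 0.0962]
eef_rot: [0.106, -0.699, 0.699, -0.107]
force: [0.7, -3.3, 6.6]
width: 0.0119
[ 0.57198663 -0.17883449  0.09617442] [ 0.69400537 -3.28765057  6.58453071] 0.011933065420668248
```

View pics/w9.png

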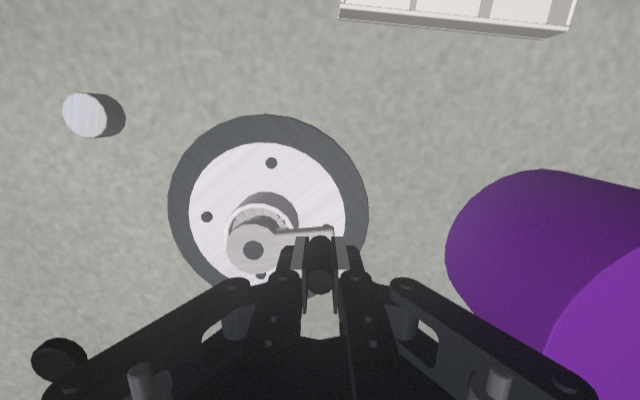

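Run:
```python
from h import *
import pickle
for f,px in(('w8',(253.5,249)),('w9',(253.5,250))):
    s=pickle.load(open(f+'.pkl','rb')); g=s['color'].astype(int)
    print(f,'hub',onz(s,*px,.0655),onz(s,*px,.068))
    m=(g.min(2)>155).astype(np.uint8); m[:125]=0;m[270:]=0;m[:,:180]=0;m[:,360:]=0
    k=max(cv2.findContours(m,0,1)[0],key=cv2.contourArea); h=k[:,0]; h=h[h[:,1]<235]; e=cv2.fitEllipse(cv2.convexHull(h)); print(e,onz(s,*e[0],.015))
    p=s['color'][200:320,200:360][:,:,::-1]; cv2.imwrite('pics/'+f+'c.png',cv2.resize(p,None,fx=5,fy=5,interpolation=cv2.INTER_CUBIC))
```

```text
w8 hub [ 0.55862236 -0.14201104  0.0655    ] [ 0.56001123 -0.14224734  0.068     ]
((267.8797912597656, 214.73739624023438), (146.40965270996094, 159.42893981933594), 109.69255828857422) [ 0.56107521 -0.14082956  0.015     ]
w9 hub [ 0.55820595 -0.14292329  0.0655    ] [ 0.55959514 -0.14315399  0.068     ]
((266.5129699707031, 215.1275634765625), (144.8721160888672, 157.82481384277344), 109.72000885009766) [ 0.56109887 -0.14078758  0.015     ]
```

View pics/w8c.png

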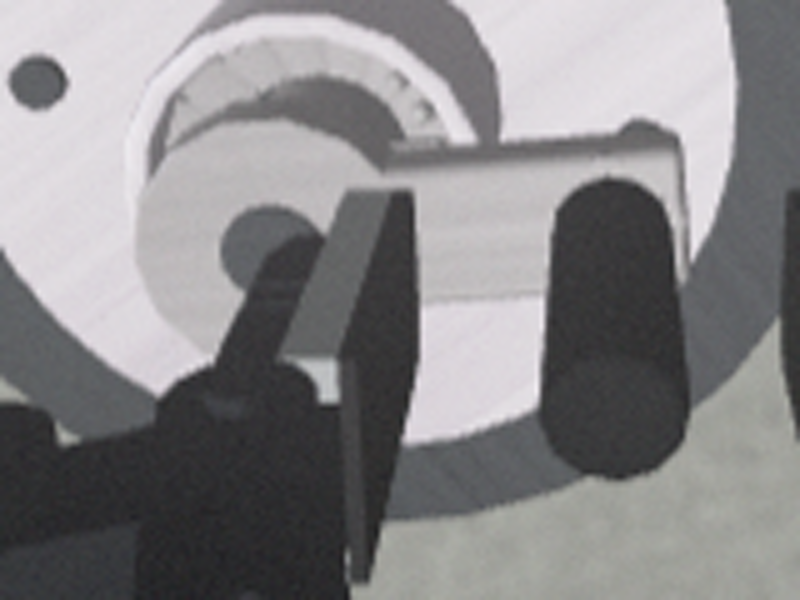

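Run:
```python
from h import *
import pickle
s=pickle.load(open('w8.pkl','rb'))
for dz in (-.003,0,.003):
    a=onz(s,254,249.6,.0655+dz); b=onz(s,323,283,.1055+dz); c=onz(s,322.4,241,.0655+dz)
    for q in (b,c): v=q-a; print(dz,a,q,np.linalg.norm(v[:2]),np.degrees(np.arctan2(v[1],v[0])))
```

```text
-0.003 [ 0.55666512 -0.14209942  0.0625    ] [ 0.57212048 -0.17930608  0.1025    ] 0.04028900809560137 -67.44237370584182
-0.003 [ 0.55666512 -0.14209942  0.0625    ] [ 0.57396177 -0.17879212  0.0625    ] 0.04056510980154905 -64.76117714741314
0 [ 0.5583375  -0.14237564  0.0655    ] [ 0.57397595 -0.17868536  0.1055    ] 0.039534249589939306 -66.69864591261762
0 [ 0.5583375  -0.14237564  0.0655    ] [ 0.57529305 -0.17834474  0.0655    ] 0.03976514703723014 -64.7611771474132
0.003 [ 0.56000987 -0.14265186  0.0685    ] [ 0.57583141 -0.17806464  0.1085    ] 0.038786410921580264 -65.92610416836911
0.003 [ 0.56000987 -0.14265186  0.0685    ] [ 0.57662433 -0.17789737  0.0685    ] 0.03896518427291131 -64.76117714741315
```

```bash
python3 -m inch '[{"dp":[7.3,4,0.3],"delta_rot":[0,0,0]},{"dp":[13.6,9.5,0.5],"delta_rot":[0,0,0]},{"dp":[18.7,16.2,0.8],"delta_rot":[0,0,0]},{"dp":[22.2,23.8,1.1],"delta_rot":[0,0,0]},{"dp":[24,32,1.3],"delta_rot":[0,0,0]}]' -
python3 - <<'E'
from h import *
import pickle
s=snap('wrist','w10');pickle.dump(s,open('w10.pkl','wb'));print(s['obs']['tcp_pos'],s['obs']['force'],s['obs']['wrist_torque'],s['obs']['width'])
E
```

```text
time: 13.3
tcp_pos: [0.5966, -0.1468, 0.0975]
eef_rot: [0.106, -0.699, 0.7, -0.107]
force: [1.5, -4.5, 4.8]
width: 0.012
[ 0.59659072 -0.14684727  0.0975144 ] [ 1.47747572 -4.48655958  4.82017007] [-0.96588305 -0.32855956  0.0187208 ] 0.01204408863577739
```

View pics/w10.png

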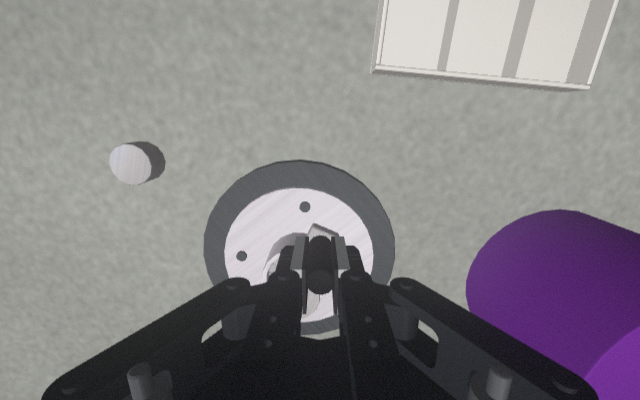

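The turn works and forces stay low. I continue 45°, then release to let the screw fall if it can.

```bash
cat > chk.py <<'E'
from h import *
import sys,pickle
n=sys.argv[1]
a=snap('side','s'+n); b=snap('wrist','w'+n)
pickle.dump((a,b),open('c'+n+'.pkl','wb'))
x=cv2.resize(a['color'][225:275,310:370],(480,400),interpolation=cv2.INTER_CUBIC)
y=cv2.resize(b['color'][190:320,240:400],(492,400),interpolation=cv2.INTER_CUBIC)[:,:310]
cv2.imwrite('pics/c'+n+'.png',np.hstack([x,y])[:,:,::-1])
o=b['obs'];print(o['tcp_pos'].round(4),o['force'].round(1),o['width'].round(4),o['time'])
E
python3 -m inch '[{"dp":[0.3,6.3,0.2],"delta_rot":[0,0,0]},{"dp":[-0.4,12.5,0.4],"delta_rot":[0,0,0]},{"dp":[-2.1,18.6,0.6],"delta_rot":[0,0,0]},{"dp":[-4.7,24.3,0.8],"delta_rot":[0,0,0]},{"dp":[-8.2,29.5,1],"delta_rot":[0,0,0]}]' -; python3 chk.py 11a;  python3 -m inch '[{"dp":[0,0,0],"delta_rot":[0,0,0]},{"dp":[0,0,0],"delta_rot":[0,0,0]},{"dp":[0,0,0],"delta_rot":[0,0,0]},{"dp":[0,0,0],"delta_rot":[0,0,0]},{"dp":[0,0,0],"delta_rot":[0,0,0]}]' 26; python3 chk.py 11b
```

```text
time: 13.98
tcp_pos: [0.5882, -0.1169, 0.0985]
eef_rot: [0.106, -0.699, 0.699, -0.107]
force: [5.0, -3.2, 7.6]
width: 0.0119
time: 14.7
tcp_pos: [0.5871, -0.1169, 0.0977]
eef_rot: [-0.107, 0.699, -0.699, 0.107]
force: [-0.5, 0.1, 0.4]
width: 0.0258Traceback (most recent call last):
  File "chk.py", line 9, in <module>
    o=b['obs'];print(o['tcp_pos'].round(4),o['force'].round(1),o['width'].round(4),o['time'])
                                                               ^^^^^^^^^^^^^^^^
AttributeError: 'float' object has no attribute 'round'
Traceback (most recent call last):
  File "chk.py", line 9, in <module>
    o=b['obs'];print(o['tcp_pos'].round(4),o['force'].round(1),o['width'].round(4),o['time'])
                                                               ^^^^^^^^^^^^^^^^
AttributeError: 'float' object has no attribute 'round'
```

View pics/c11a.png

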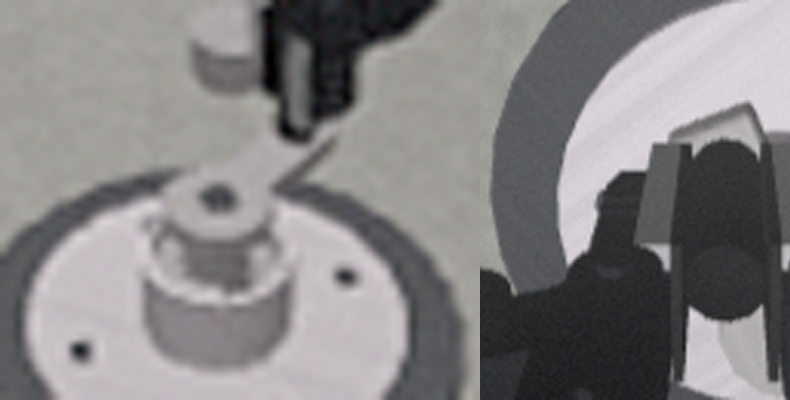

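View pics/c11b.png

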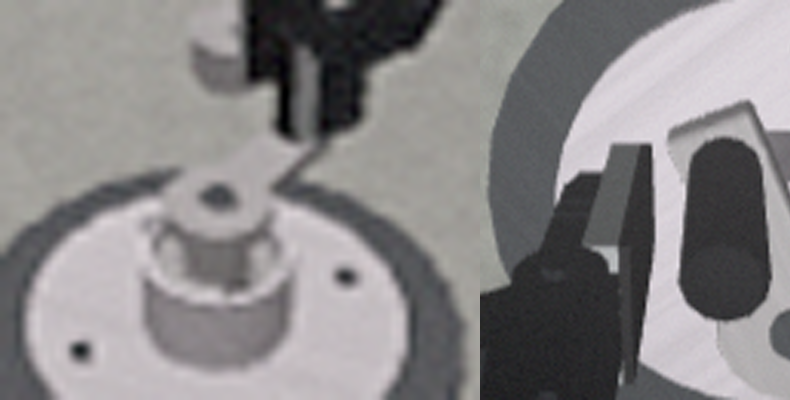

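The side crop shows the hub dot at the same height before and after opening (~(219,195) in the crop), so no drop yet. I regrip and turn 50° more.

```bash
sed -i "s/o\['width'\].round(4)/o['width']/" chk.py
cat >> chk.py <<'E'
g=cv2.GaussianBlur(a['color'],(3,3),0).astype(int).max(2)
m=g[243:258,331:343]; w=np.clip(150-m,0,None).astype(float); yy,xx=np.mgrid[243:258,331:343]
print('hub dot',(w*xx).sum()/w.sum(),(w*yy).sum()/w.sum())
for z in (.070,.066,.062,.054): print(z,proj(a,[.556,-.142,z]).round(1),end=' ')
E
H='[{"dp":[0,0,0],"delta_rot":[0,0,0]},{"dp":[0,0,0],"delta_rot":[0,0,0]},{"dp":[0,0,0],"delta_rot":[0,0,0]},{"dp":[0,0,0],"delta_rot":[0,0,0]},{"dp":[0,0,0],"delta_rot":[0,0,0]}]'; true
python3 -m inch '[{"dp":[0,0,0],"delta_rot":[0,0,0]},{"dp":[0,0,0],"delta_rot":[0,0,0]},{"dp":[0,0,0],"delta_rot":[0,0,0]},{"dp":[0,0,0],"delta_rot":[0,0,0]},{"dp":[0,0,0],"delta_rot":[0,0,0]}]' 0; python3 -m inch '[{"dp":[-4.8,5.1,0.2],"delta_rot":[0,0,0]},{"dp":[-10.3,9.3,0.4],"delta_rot":[0,0,0]},{"dp":[-16.5,12.5,0.6],"delta_rot":[0,0,0]},{"dp":[-23.2,14.5,0.8],"delta_rot":[0,0,0]},{"dp":[-30.1,15.3,1.1],"delta_rot":[0,0,0]}]' - ; python3 -m inch '[{"dp":[0,0,0],"delta_rot":[0,0,0]},{"dp":[0,0,0],"delta_rot":[0,0,0]},{"dp":[0,0,0],"delta_rot":[0,0,0]},{"dp":[0,0,0],"delta_rot":[0,0,0]},{"dp":[0,0,0],"delta_rot":[0,0,0]}]' 26; python3 chk.py 12
```

```text
time: 15.42
tcp_pos: [0.5872, -0.1169, 0.0978]
eef_rot: [0.107, -0.699, 0.699, -0.107]
force: [0.9, 0.2, 1.4]
width: 0.0121
time: 16.05
tcp_pos: [0.5567, -0.1017, 0.099]
eef_rot: [0.107, -0.699, 0.699, -0.107]
force: [2.0, -10.2, -1.3]
width: 0.0121
time: 16.68
tcp_pos: [0.5571, -0.1016, 0.0988]
eef_rot: [-0.107, 0.699, -0.699, 0.107]
force: [0.0, 0.8, -0.2]
width: 0.0265
[ 0.557  -0.1016  0.0988] [ 0.7 -0.3  0.2] 0.026220696680311916 16.725
hub dot 336.6515151515151 253.34292929292928
0.07 [337.3 248.2] 0.066 [337.2 249.4] 0.062 [337.2 250.7] 0.054 [337.2 253.1]
```

View pics/c12.png

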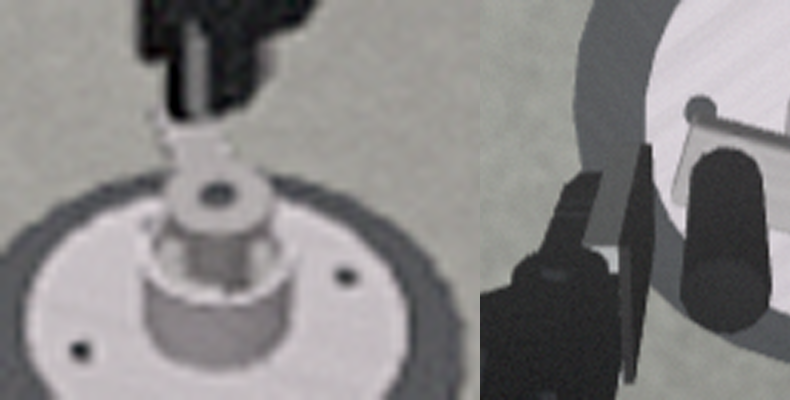

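Still no drop: the hub dot is at (217,192) in the crop, slightly higher. The next 50°.

```bash
python3 -m inch '[{"dp":[0,0,0],"delta_rot":[0,0,0]},{"dp":[0,0,0],"delta_rot":[0,0,0]},{"dp":[0,0,0],"delta_rot":[0,0,0]},{"dp":[0,0,0],"delta_rot":[0,0,0]},{"dp":[0,0,0],"delta_rot":[0,0,0]}]' 0; python3 -m inch '[{"dp":[-7,-0.4,0.2],"delta_rot":[0,0,0]},{"dp":[-13.8,-1.9,0.4],"delta_rot":[0,0,0]},{"dp":[-20.2,-4.7,0.6],"delta_rot":[0,0,0]},{"dp":[-26,-8.5,0.8],"delta_rot":[0,0,0]},{"dp":[-31.1,-13.2,1.1],"delta_rot":[0,0,0]}]' - ; python3 -m inch '[{"dp":[0,0,0],"delta_rot":[0,0,0]},{"dp":[0,0,0],"delta_rot":[0,0,0]},{"dp":[0,0,0],"delta_rot":[0,0,0]},{"dp":[0,0,0],"delta_rot":[0,0,0]},{"dp":[0,0,0],"delta_rot":[0,0,0]}]' 26; python3 chk.py 13
```

```text
time: 17.4
tcp_pos: [0.557, -0.1016, 0.0989]
eef_rot: [-0.107, 0.699, -0.699, 0.107]
force: [-0.3, 1.3, 0.9]
width: 0.0123
time: 18.02
tcp_pos: [0.5268, -0.1158, 0.1004]
eef_rot: [0.106, -0.698, 0.7, -0.108]
force: [9.1, -7.0, -3.4]
width: 0.0121
time: 18.65
tcp_pos: [0.5259, -0.1147, 0.0999]
eef_rot: [-0.107, 0.699, -0.699, 0.107]
force: [-0.2, 0.4, 0.1]
width: 0.0262
[ 0.5259 -0.1147  0.1   ] [-0.3  0.1  0.4] 0.025987316812009126 18.7
hub dot 336.92789656887123 253.27946295375435
0.07 [337.3 248.2] 0.066 [337.2 249.4] 0.062 [337.2 250.7] 0.054 [337.2 253.1]
```

View pics/c13.png

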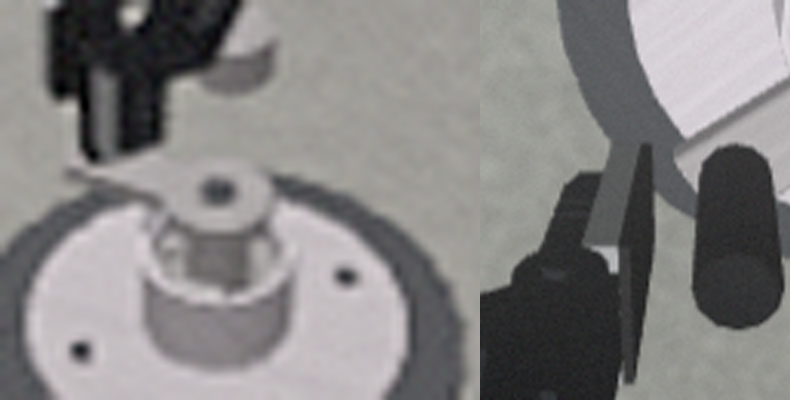

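No drop yet: the hub dot is at (217,189) in the crop. The next 50°, with the centre slightly corrected for the pull seen.

```bash
python3 -m inch '[{"dp":[0,0,0],"delta_rot":[0,0,0]},{"dp":[0,0,0],"delta_rot":[0,0,0]},{"dp":[0,0,0],"delta_rot":[0,0,0]},{"dp":[0,0,0],"delta_rot":[0,0,0]},{"dp":[0,0,0],"delta_rot":[0,0,0]}]' 0; python3 -m inch '[{"dp":[-2.8,-7.1,0.2],"delta_rot":[0,0,0]},{"dp":[-6,-13.3,0.4],"delta_rot":[0,0,0]},{"dp":[-8,-20,0.6],"delta_rot":[0,0,0]},{"dp":[-8.9,-26.9,0.8],"delta_rot":[0,0,0]},{"dp":[-8.5,-33.9,1.1],"delta_rot":[0,0,0]}]' - ; python3 -m inch '[{"dp":[0,0,0],"delta_rot":[0,0,0]},{"dp":[0,0,0],"delta_rot":[0,0,0]},{"dp":[0,0,0],"delta_rot":[0,0,0]},{"dp":[0,0,0],"delta_rot":[0,0,0]},{"dp":[0,0,0],"delta_rot":[0,0,0]}]' 26; python3 chk.py 14
```

```text
time: 19.38
tcp_pos: [0.5261, -0.1149, 0.1001]
eef_rot: [0.107, -0.699, 0.699, -0.107]
force: [1.8, -0.4, 0.7]
width: 0.0123
time: 20.0
tcp_pos: [0.5159, -0.1483, 0.101]
eef_rot: [-0.108, 0.7, -0.698, 0.106]
force: [-2.4, 2.1, 3.2]
width: 0.0122
time: 20.62
tcp_pos: [0.5175, -0.1486, 0.1011]
eef_rot: [-0.107, 0.699, -0.699, 0.107]
force: [-0.3, -0.0, 0.9]
width: 0.0261
[ 0.5175 -0.1487  0.1011] [-0.1 -0.   0.7] 0.026011793281986287 20.675
hub dot 335.9481844145247 251.2545899632803
0.07 [337.3 248.2] 0.066 [337.2 249.4] 0.062 [337.2 250.7] 0.054 [337.2 253.1]
```

View pics/c14.png

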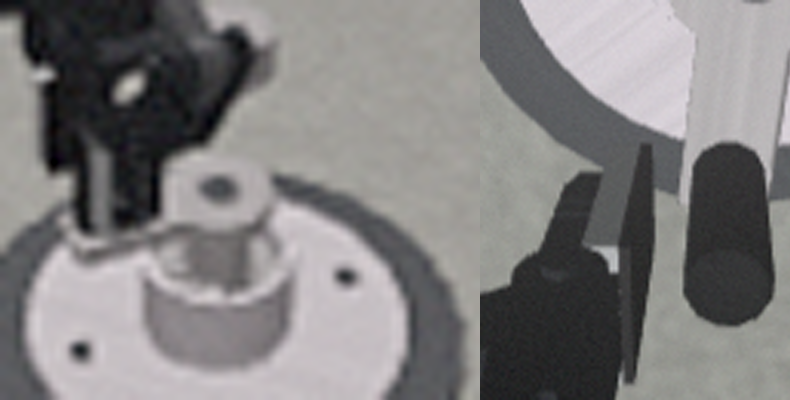

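No drop yet; the hub dot is at (216,186) in the crop. The next 50°.

```bash
python3 -m inch '[{"dp":[0,0,0],"delta_rot":[0,0,0]},{"dp":[0,0,0],"delta_rot":[0,0,0]},{"dp":[0,0,0],"delta_rot":[0,0,0]},{"dp":[0,0,0],"delta_rot":[0,0,0]},{"dp":[0,0,0],"delta_rot":[0,0,0]}]' 0; python3 -m inch '[{"dp":[1.5,-6.8,0.2],"delta_rot":[0,0,0]},{"dp":[4.2,-13.2,0.4],"delta_rot":[0,0,0]},{"dp":[8,-19,0.6],"delta_rot":[0,0,0]},{"dp":[12.7,-24.1,0.8],"delta_rot":[0,0,0]},{"dp":[18.3,-28.3,1.1],"delta_rot":[0,0,0]}]' - ; python3 -m inch '[{"dp":[0,0,0],"delta_rot":[0,0,0]},{"dp":[0,0,0],"delta_rot":[0,0,0]},{"dp":[0,0,0],"delta_rot":[0,0,0]},{"dp":[0,0,0],"delta_rot":[0,0,0]},{"dp":[0,0,0],"delta_rot":[0,0,0]}]' 26; python3 chk.py 15
```

```text
time: 21.35
tcp_pos: [0.5175, -0.1487, 0.1011]
eef_rot: [0.107, -0.699, 0.699, -0.107]
force: [0.4, 1.4, 2.2]
width: 0.0123
time: 21.98
tcp_pos: [0.5365, -0.1771, 0.1021]
eef_rot: [-0.106, 0.699, -0.699, 0.107]
force: [6.5, 12.7, -1.9]
width: 0.0123
time: 22.6
tcp_pos: [0.5357, -0.177, 0.1022]
eef_rot: [0.107, -0.699, 0.699, -0.107]
force: [1.0, -0.3, 0.3]
width: 0.0259
[ 0.5357 -0.177   0.1022] [-0.9 -0.2  0.7] 0.025836476160268244 22.65
hub dot 336.5765708323673 249.48266867609553
0.07 [337.3 248.2] 0.066 [337.2 249.4] 0.062 [337.2 250.7] 0.054 [337.2 253.1]
```

View pics/c15.png

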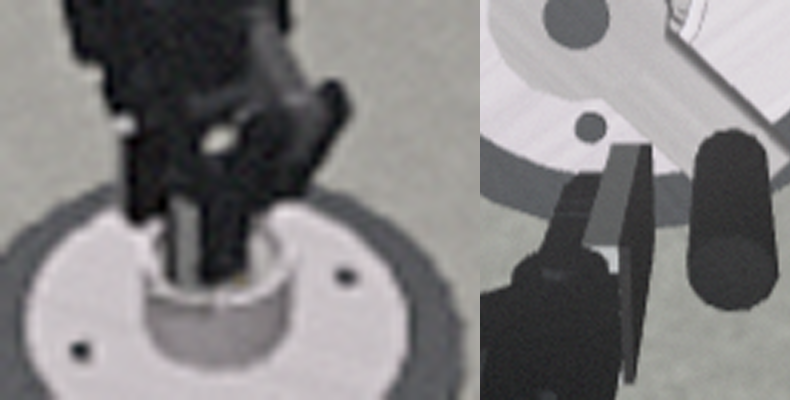

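The side view is blocked here, so I work out the height from the wrist picture instead.

```bash
python3 - <<'E'
from h import *
import pickle
for n,roi in (('14',(310,170,350,205)),('15',(255,180,290,210))):
    a,s=pickle.load(open('c'+n+'.pkl','rb')); g=s['color'].astype(int).max(2)
    x0,y0,x1,y1=roi; d=np.zeros(g.shape,bool); d[y0:y1,x0:x1]=g[y0:y1,x0:x1]<125
    bs=sorted(blobs(d,20),reverse=True); print(n,bs[:3])
    u,v=bs[0][2]; 
    for z in (.054,.062,.066,.070): print(z,onz(s,u,v,z)[:2].round(4))
    h=(g<75); h[:210]=0; h[300:]=0;h[:,:300]=0;h[:,:][:,345:]=0
    print([ (v,np.where(h[v,300:345])[0].min()+300,np.where(h[v,300:345])[0].max()+300) for v in range(232,296,6) if h[v,300:345].any()])
E
cp pics/w15.png pics/w15v.png
```

```text
14 [(np.int32(351), [319, 170, 22, 20], [329.2, 179.5])]
0.054 [ 0.5535 -0.1436]
0.062 [ 0.5551 -0.1428]
0.066 [ 0.5559 -0.1424]
0.07 [ 0.5567 -0.142 ]
[(238, np.int64(315), np.int64(344)), (244, np.int64(310), np.int64(344)), (250, np.int64(309), np.int64(344)), (256, np.int64(309), np.int64(344)), (262, np.int64(308), np.int64(344)), (268, np.int64(308), np.int64(344)), (274, np.int64(307), np.int64(344)), (280, np.int64(307), np.int64(335)), (286, np.int64(307), np.int64(334)), (292, np.int64(311), np.int64(329))]
15 [(np.int32(334), [261, 186, 21, 20], [271.0, 195.1])]
0.054 [ 0.5515 -0.141 ]
0.062 [ 0.5541 -0.1416]
0.066 [ 0.5554 -0.142 ]
0.07 [ 0.5567 -0.1423]
[(238, np.int64(312), np.int64(344)), (244, np.int64(310), np.int64(344)), (250, np.int64(309), np.int64(344)), (256, np.int64(309), np.int64(344)), (262, np.int64(308), np.int64(344)), (268, np.int64(308), np.int64(344)), (274, np.int64(308), np.int64(344)), (280, np.int64(308), np.int64(336)), (286, np.int64(312), np.int64(332))]
```

View pics/w15v.png

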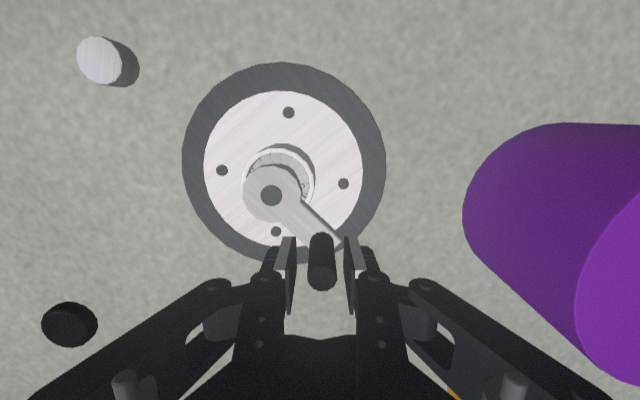

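View pics/w14.png

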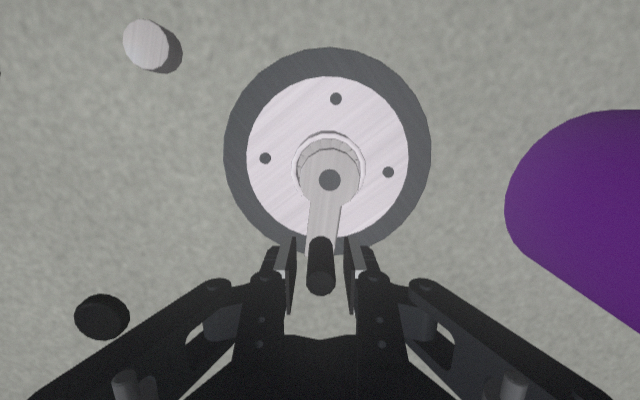

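Run:
```python
from h import *
import pickle
a,s=pickle.load(open('c15.pkl','rb'))
P=[onz(s,*p,.015) for p in((288,112),(276,231),(222,170),(343,184))]
print((P[0]+P[1])/2,(P[2]+P[3])/2); ax15=(sum(P)/4)[:2]
a,s4=pickle.load(open('c14.pkl','rb'))
P=[onz(s4,*p,.015) for p in((265,158),(388,172))]; ax14=((P[0]+P[1])/2)[:2]; print(ax14)
for S,ax,d in((s4,ax14,(329.2,179.5)),(s,ax15,(271,195.1))):
    for z in(.06,.062,.066,.07,.072,.075): print(z, (1e3*(onz(S,*d,z)[:2]-ax)).round(1))
```

```text
[ 0.55609867 -0.14131018  0.015     ] [ 0.55496304 -0.14261382  0.015     ]
[ 0.55520207 -0.14258288]
0.06 [-0.5 -0.4]
0.062 [-0.1 -0.2]
0.066 [0.7 0.2]
0.07 [1.5 0.6]
0.072 [2.  0.8]
0.075 [2.6 1.1]
0.06 [-2.1  0.5]
0.062 [-1.5  0.3]
0.066 [-0.2  0. ]
0.07 [ 1.1 -0.3]
0.072 [ 1.8 -0.5]
0.075 [ 2.7 -0.8]
```

The height estimate is about 0.067 to 0.069, so it has probably not dropped. I continue 50° to a spot where the side camera sees the hub again.

```bash
python3 -m inch '[{"dp":[0,0,0],"delta_rot":[0,0,0]},{"dp":[0,0,0],"delta_rot":[0,0,0]},{"dp":[0,0,0],"delta_rot":[0,0,0]},{"dp":[0,0,0],"delta_rot":[0,0,0]},{"dp":[0,0,0],"delta_rot":[0,0,0]}]' 0; python3 -m inch '[{"dp":[5.8,-2.1,0.2],"delta_rot":[0,0,0]},{"dp":[12.5,-4.1,0.4],"delta_rot":[0,0,0]},{"dp":[19.4,-5,0.6],"delta_rot":[0,0,0]},{"dp":[26.4,-4.6,0.8],"delta_rot":[0,0,0]},{"dp":[33.2,-3,1.1],"delta_rot":[0,0,0]}]' - ; python3 -m inch '[{"dp":[0,0,0],"delta_rot":[0,0,0]},{"dp":[0,0,0],"delta_rot":[0,0,0]},{"dp":[0,0,0],"delta_rot":[0,0,0]},{"dp":[0,0,0],"delta_rot":[0,0,0]},{"dp":[0,0,0],"delta_rot":[0,0,0]}]' 26; python3 chk.py 16
```

```text
time: 23.32
tcp_pos: [0.5357, -0.1771, 0.1022]
eef_rot: [0.107, -0.699, 0.699, -0.107]
force: [-1.4, -2.9, 1.9]
width: 0.0124
time: 23.95
tcp_pos: [0.5694, -0.1798, 0.1032]
eef_rot: [-0.107, 0.699, -0.699, 0.107]
force: [-0.5, 0.8, -3.3]
width: 0.0121
time: 24.58
tcp_pos: [0.5689, -0.1801, 0.1034]
eef_rot: [0.107, -0.699, 0.699, -0.107]
force: [-0.8, 0.6, -0.3]
width: 0.0259
[ 0.5689 -0.18    0.1034] [ 0.3 -0.5  0.1] 0.02566299637341031 24.625
hub dot 339.35826428259924 248.02638464893153
0.07 [337.3 248.2] 0.066 [337.2 249.4] 0.062 [337.2 250.7] 0.054 [337.2 253.1]
```

View pics/c16.png

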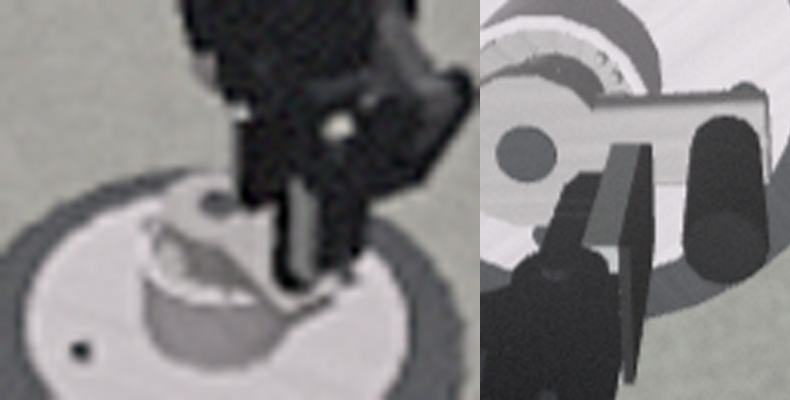

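View pics/w16.png

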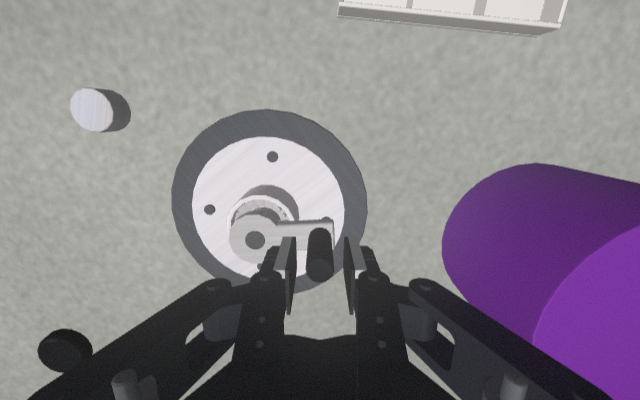

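The hub dot is back down at (217,203) in the crop, i.e. 250.4 px against 248.2 at 188°. That is about 8 to 9 mm below where it would otherwise be, so the screw has dropped. The drop came in either this release or the last one, both within range. I'll turn forward about 1.1 turns (400°), which lands inside the window in either case.

```bash
python3 - <<'E'
import numpy as np
th=-72
for c in 'ABCDE':
    b=40*np.array([np.cos(np.radians(th)),np.sin(np.radians(th))]); out=[]
    for i in range(1,6):
        a=np.radians(th-16*i); out.append((40*np.array([np.cos(a),np.sin(a)])-b).round(1).tolist()+[round(-.356*i,1)])
    th-=80; print(c,th,out, (np.array([556.5,-142])+40*np.array([np.cos(np.radians(th)),np.sin(np.radians(th))])).round(1))
E
python3 -m inch '[{"dp":[0.5,0,-3],"delta_rot":[0,0,0]},{"dp":[0.5,0,-6],"delta_rot":[0,0,0]},{"dp":[0.5,0,-8],"delta_rot":[0,0,0]},{"dp":[0.5,0,-8],"delta_rot":[0,0,0]},{"dp":[0.5,0,-8],"delta_rot":[0,0,0]}]' - ; python3 -m inch '[{"dp":[0,0,0],"delta_rot":[0,0,0]},{"dp":[0,0,0],"delta_rot":[0,0,0]},{"dp":[0,0,0],"delta_rot":[0,0,0]},{"dp":[0,0,0],"delta_rot":[0,0,0]},{"dp":[0,0,0],"delta_rot":[0,0,0]}]' 0
```

```text
A -152 [[-11.0, -1.9, -0.4], [-22.0, -0.8, -0.7], [-32.4, 3.4, -1.1], [-41.1, 10.3, -1.4], [-47.7, 19.3, -1.8]] [ 521.2 -160.8]
B -232 [[-3.8, 10.5, -0.4], [-4.6, 21.6, -0.7], [-2.3, 32.5, -1.1], [3.0, 42.3, -1.4], [10.7, 50.3, -1.8]] [ 531.9 -110.5]
C -312 [[9.6, 5.6, -0.4], [20.4, 8.3, -0.7], [31.6, 7.9, -1.1], [42.2, 4.4, -1.4], [51.4, -1.8, -1.8]] [ 583.3 -112.3]
D -392 [[7.2, -8.5, -0.4], [11.7, -18.7, -0.7], [13.2, -29.7, -1.1], [11.7, -40.8, -1.4], [7.2, -50.9, -1.8]] [ 590.4 -163.2]
E -472 [[-7.2, -8.5, -0.4], [-16.4, -14.8, -0.7], [-27.0, -18.2, -1.1], [-38.1, -18.6, -1.4], [-48.9, -15.9, -1.8]] [ 541.5 -179.1]
time: 25.3
tcp_pos: [0.5694, -0.18, 0.0953]
eef_rot: [-0.107, 0.699, -0.699, 0.107]
force: [0.6, 1.1, -0.3]
width: 0.0256
time: 25.92
tcp_pos: [0.5695, -0.18, 0.0954]
eef_rot: [-0.107, 0.699, -0.699, 0.107]
force: [-0.4, 0.8, 2.4]
width: 0.0118
```

```bash
python3 -m inch '[{"dp":[-11,-1.9,-0.4],"delta_rot":[0,0,0]},{"dp":[-22,-0.8,-0.7],"delta_rot":[0,0,0]},{"dp":[-32.4,3.4,-1.1],"delta_rot":[0,0,0]},{"dp":[-41.1,10.3,-1.4],"delta_rot":[0,0,0]},{"dp":[-47.7,19.3,-1.8],"delta_rot":[0,0,0]}]' -
```

```text
time: 26.55
tcp_pos: [0.5201, -0.1608, 0.0935]
eef_rot: [-0.107, 0.699, -0.699, 0.106]
force: [0.8, -3.2, 2.8]
width: 0.0122
```

```bash
python3 -m inch '[{"dp":[-4,10.5,-0.4],"delta_rot":[0,0,0]},{"dp":[-4.9,21.6,-0.7],"delta_rot":[0,0,0]},{"dp":[-2.6,32.5,-1.1],"delta_rot":[0,0,0]},{"dp":[2.6,42.3,-1.4],"delta_rot":[0,0,0]},{"dp":[10.3,50.3,-1.8],"delta_rot":[0,0,0]}]' -; python3 chk.py 17
```

```text
time: 27.18
tcp_pos: [0.5324, -0.1096, 0.0916]
eef_rot: [-0.107, 0.699, -0.699, 0.107]
force: [-0.7, -3.9, 2.7]
width: 0.012
[ 0.5337 -0.1091  0.0917] [-0.3  7.2  3.5] 0.011923394502591904 27.225
hub dot 337.51279135872653 251.10744741330302
0.07 [337.3 248.2] 0.066 [337.2 249.4] 0.062 [337.2 250.7] 0.054 [337.2 253.1]
```

View pics/c17.png

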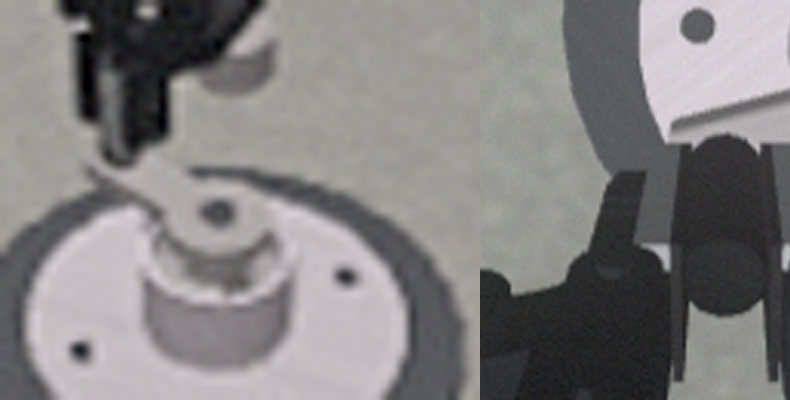

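The hub dot is at (217,211) in the crop, lowering as it should (about 3.3 mm for 160°). I carry on.

```bash
python3 -m inch '[{"dp":[9.6,5.6,-0.4],"delta_rot":[0,0,0]},{"dp":[20.4,8.3,-0.7],"delta_rot":[0,0,0]},{"dp":[31.6,7.9,-1.1],"delta_rot":[0,0,0]},{"dp":[42.2,4.4,-1.4],"delta_rot":[0,0,0]},{"dp":[51.4,-1.8,-1.8],"delta_rot":[0,0,0]}]' -;  python3 -m inch '[{"dp":[7.2,-8.5,-0.4],"delta_rot":[0,0,0]},{"dp":[11.7,-18.7,-0.7],"delta_rot":[0,0,0]},{"dp":[13.2,-29.7,-1.1],"delta_rot":[0,0,0]},{"dp":[11.7,-40.8,-1.4],"delta_rot":[0,0,0]},{"dp":[7.2,-50.9,-1.8],"delta_rot":[0,0,0]}]' -; python3 chk.py 18
```

```text
time: 27.9
tcp_pos: [0.5833, -0.1125, 0.0896]
eef_rot: [-0.107, 0.699, -0.699, 0.106]
force: [-9.3, -5.2, 5.6]
width: 0.0119
time: 28.52
tcp_pos: [0.5904, -0.1629, 0.0878]
eef_rot: [-0.107, 0.7, -0.699, 0.106]
force: [-4.0, 7.0, 6.0]
width: 0.0119
[ 0.5898 -0.1639  0.0878] [-7.1  0.1  7.7] 0.012214519882347584 28.575
hub dot 336.59646539027983 248.79528718703978
0.07 [337.3 248.2] 0.066 [337.2 249.4] 0.062 [337.2 250.7] 0.054 [337.2 253.1]
```

View pics/c18.png

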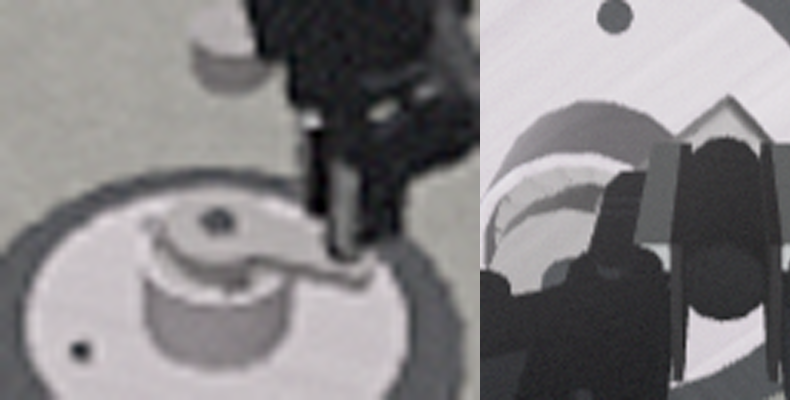

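The hub dot is at (217,220) in the crop. The last 80°.

```bash
python3 -m inch '[{"dp":[-7.2,-8.5,-0.4],"delta_rot":[0,0,0]},{"dp":[-16.4,-14.8,-0.7],"delta_rot":[0,0,0]},{"dp":[-27,-18.2,-1.1],"delta_rot":[0,0,0]},{"dp":[-38.1,-18.6,-1.4],"delta_rot":[0,0,0]},{"dp":[-48.9,-15.9,-1.8],"delta_rot":[0,0,0]}]' -;  python3 -m inch '[{"dp":[0,0,0],"delta_rot":[0,0,0]},{"dp":[0,0,0],"delta_rot":[0,0,0]},{"dp":[0,0,0],"delta_rot":[0,0,0]},{"dp":[0,0,0],"delta_rot":[0,0,0]},{"dp":[0,0,0],"delta_rot":[0,0,0]}]' 26; python3 -m inch '[{"dp":[0,0,15],"delta_rot":[0,0,0]},{"dp":[0,0,40],"delta_rot":[0,0,0]},{"dp":[0,0,60],"delta_rot":[0,0,0]},{"dp":[0,0,70],"delta_rot":[0,0,0]},{"dp":[0,0,70],"delta_rot":[0,0,0]}]' -; python3 chk.py 19
```

```text
time: 29.25
tcp_pos: [0.5416, -0.1797, 0.0865]
eef_rot: [0.106, -0.699, 0.699, -0.107]
force: [1.0, -2.7, 1.7]
width: 0.0121
time: 29.88
tcp_pos: [0.5418, -0.179, 0.0862]
eef_rot: [-0.107, 0.699, -0.699, 0.107]
force: [-0.4, -0.0, 0.1]
width: 0.0263
time: 30.5
tcp_pos: [0.5421, -0.1792, 0.1572]
eef_rot: [0.106, -0.699, 0.699, -0.107]
force: [-0.4, 0.0, 0.0]
width: 0.026
[ 0.5417 -0.179   0.1564] [-0.5  0.1  0.2] 0.025823823084015277 30.55
hub dot 334.55327187547226 252.1230164727218
0.07 [337.3 248.2] 0.066 [337.2 249.4] 0.062 [337.2 250.7] 0.054 [337.2 253.1]
```

View pics/c19.png

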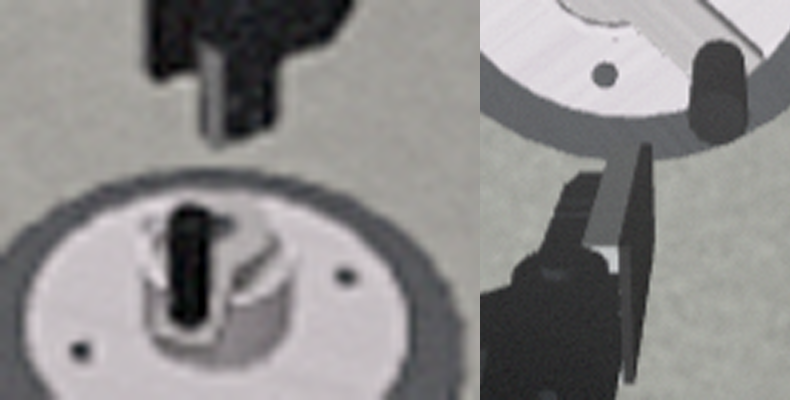

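View pics/s19.png

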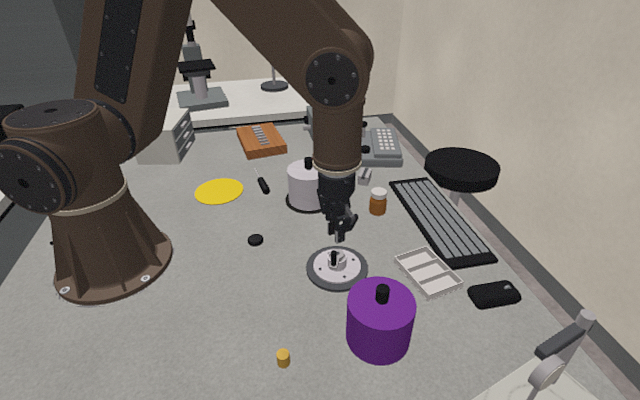

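Run:
```python
from h import *
import pickle
from scipy.optimize import brentq
s5=pickle.load(open('s5.pkl','rb')); a,b=pickle.load(open('c19.pkl','rb'))
def mid(S,roi):
    x0,y0,x1,y1=roi; g=S['color'].max(2); d=np.zeros(g.shape,bool); d[y0:y1,x0:x1]=g[y0:y1,x0:x1]<60
    return max(blobs(d,5))
A=mid(s5,(320,240,365,275)); B=mid(a,(325,246,345,275)); print(A,B)
f=lambda S,v,xy: brentq(lambda z: proj(S,[*xy,z])[1]-v,0,.2)
z0=f(s5,A[2][1],(.572,-.179)); z1=f(a,B[2][1],(.5415,-.179)); print(z0,z1,z1-z0)
# wrist: foot/top of handle seen from above, hub
w=b; d=w['color'].max(2)<75; d[:195]=0;d[240:]=0;d[:,:300]=0;d[:,335:]=0
print(blobs(d,20)); 
t=snap('top','t19'); cv2.imwrite('pics/ct19.png',cv2.resize(t['color'][90:300,180:500][:,:,::-1],None,fx=2.4,fy=2.4))
```

```text
(np.int32(76), [344, 246, 7, 15], [347.0, 252.8]) (np.int32(73), [331, 251, 6, 15], [333.2, 257.5])
0.08499236035030966 0.0761989791995682 -0.008793381150741464
[(np.int32(513), [308, 204, 19, 33], [317.4, 220.3])]
```

View pics/w19.png

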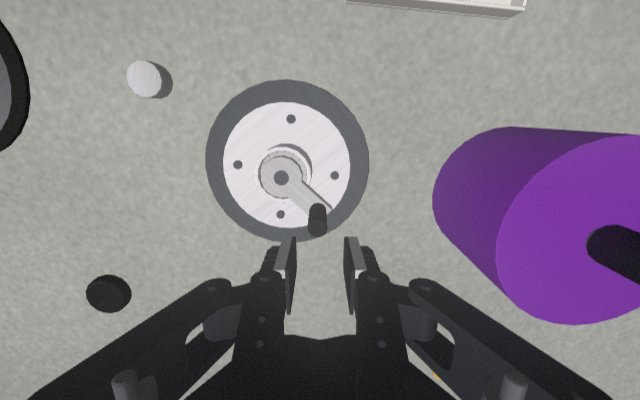

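The handle's height has changed by −8.8 mm since the start. One drop plus the net angle predicts −9.0 mm, so exactly one drop has happened. I go back down, regrip, and add 20° to centre it in the height band.

```bash
python3 -m inch '[{"dp":[0,0,-20],"delta_rot":[0,0,0]},{"dp":[0,0,-42],"delta_rot":[0,0,0]},{"dp":[0,0,-60],"delta_rot":[0,0,0]},{"dp":[0,0,-71],"delta_rot":[0,0,0]},{"dp":[0,0,-71],"delta_rot":[0,0,0]}]' -;  python3 -m inch '[{"dp":[0,0,0],"delta_rot":[0,0,0]},{"dp":[0,0,0],"delta_rot":[0,0,0]},{"dp":[0,0,0],"delta_rot":[0,0,0]},{"dp":[0,0,0],"delta_rot":[0,0,0]},{"dp":[0,0,0],"delta_rot":[0,0,0]}]' 0; python3 -m inch '[{"dp":[-3,1.4,-0.1],"delta_rot":[0,0,0]},{"dp":[-6.2,3.2,-0.2],"delta_rot":[0,0,0]},{"dp":[-9.2,5.2,-0.3],"delta_rot":[0,0,0]},{"dp":[-11.8,7.4,-0.4],"delta_rot":[0,0,0]},{"dp":[-11.8,7.4,-0.4],"delta_rot":[0,0,0]}]' -; python3 chk.py 20
```

```text
time: 31.28
tcp_pos: [0.5413, -0.1789, 0.0845]
eef_rot: [-0.107, 0.699, -0.699, 0.106]
force: [-0.4, 0.7, 0.3]
width: 0.0262
time: 31.9
tcp_pos: [0.5419, -0.179, 0.0855]
eef_rot: [0.107, -0.699, 0.699, -0.107]
force: [1.4, 2.5, 1.5]
width: 0.0124
time: 32.52
tcp_pos: [0.5295, -0.1712, 0.0849]
eef_rot: [-0.107, 0.699, -0.699, 0.106]
force: [2.0, 4.3, 4.0]
width: 0.0121
[ 0.5296 -0.1713  0.0849] [0.9 4.3 4.2] 0.012301658204308842 32.575
hub dot 335.8796856483503 249.29302064491986
0.07 [337.3 248.2] 0.066 [337.2 249.4] 0.062 [337.2 250.7] 0.054 [337.2 253.1]
```

View pics/c20.png

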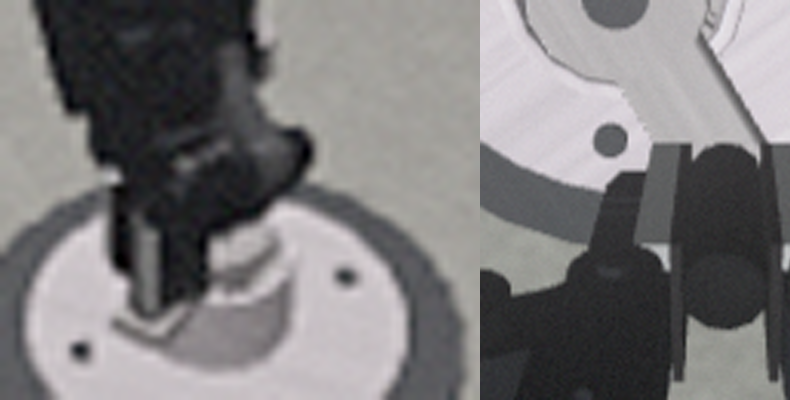

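View pics/w20.png

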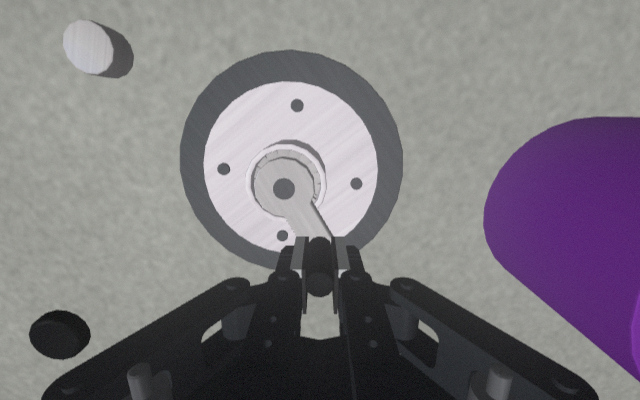

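View pics/s20.png

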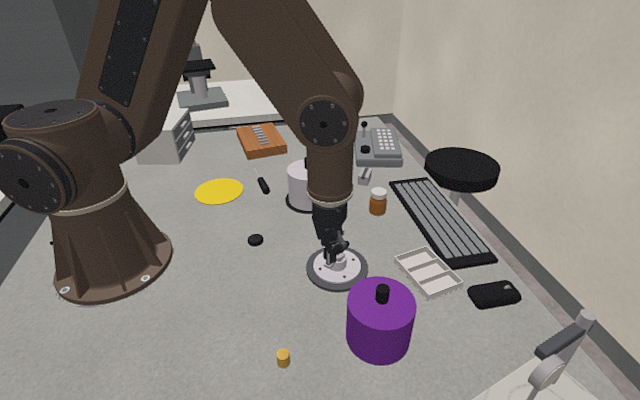

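The handle is gripped between the pads (319,283 in the wrist view). The cover stands on the mat and the bystanders are where they were. I settle briefly and hand in.

```bash
python3 -m inch '[{"dp":[0,0,0],"delta_rot":[0,0,0]},{"dp":[0,0,0],"delta_rot":[0,0,0]},{"dp":[0,0,0],"delta_rot":[0,0,0]},{"dp":[0,0,0],"delta_rot":[0,0,0]},{"dp":[0,0,0],"delta_rot":[0,0,0]}]' -; python3 -c "
from h import *
print(r.get_obs()['qd'].round(4)); print(r.close_job())"
```

```text
time: 33.25
tcp_pos: [0.5299, -0.1716, 0.0849]
eef_rot: [-0.107, 0.699, -0.699, 0.107]
force: [1.1, 3.1, 2.8]
width: 0.0122
[0.002  0.0001 0.0004 0.0003 0.0004 0.0003]
the job is handed in; nothing more can be done
None
```

The job is handed in at about 33 s, and every check I could make agreed with the task except the crank's absolute height.

- **Cover:** I lifted the aluminium cover by its knob, set it down on the black mat at about 5 N, let go, and it stood upright in the side view.
- **Crank backward:** I turned it counter-clockwise about 355°, opening the fingers after 105° and then every 50°. The side view then showed the hub 8 to 9 mm lower than it would otherwise be, so it had dropped.
- **Crank forward:** I turned it clockwise about 420°, with a release and height check after 400°. I then regripped the handle and kept holding it, with the fingers at about 12 mm and the arm still.

**What the last checks showed:**
- At 400° the handle stood 8.8 mm lower than at the start. One drop plus the angles turned predicts 9.0 mm, so there was exactly one drop.
- I did not see in which of the last two releases the drop came, because the gripper blocked the side view at the first of them. Counting angles therefore puts the final height between about −15.1 and −17.3 mm, inside the required −13.6 to −18.4 mm.
- The side camera alone gave a higher absolute height, about −13.8 mm before the last 20° and so about −14.2 mm at the end. That is still inside the band, but closer to its edge and 1 to 3 mm from the count. I relied on the count, since the calibration is only good to about 2 mm.
- In the last side view the bystanders in sight looked unmoved; I did not measure them.

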